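# Wind the specimen lift to its pointer with the folding crank

## Task

Swing the folding handle of the specimen lift's crank fully out, then turn the crank clockwise until the top of the small lift table is level with the tip of the pointer on the post beside it, and fold the handle back down flat along the crank arm with the table still level. Pinch the handle lightly, with no more than about 20 N of grip, and leave the things standing round the lift where they are.

Things in the scene. Friction and masses are not known exactly. Their poses are not given: they have to be found in the camera images.
- lift: Specimen lift, fixed. Grey base plate, x -64..72, y -58..274 mm, 17 high; origin under the crank at worktop level; x to the back, y left, z up. Right: white gearbox with a sloping face 80 x 84 mm and the crank. Left: table before an aluminium column (171 high, x 50..70, y 168..202), pointer post (10 thick, 152 high, at y 256). Crank axis n = (-0.5, 0, 0.866); uphill in its plane u = (0.866, 0, 0.5).
- crank (a joint): Turn of the crank in rad about n, growing clockwise seen from above. The arm points outwards along -u cos q + y sin q (downhill at 0, to the left at 1.57). Steel arm 12 mm wide, 8 thick. Friction about 0.1 N m; it stays where it is left. One turn clockwise raises the table 36 mm (5.73 mm per rad). Starts between 0 and 1.2.
- handle (a joint): Folding of the handle in rad: 0 = folded, lying flat along the arm from its hinge inwards over the hub; 1.57 = swung fully out against its stop, standing off the arm's end along n. Friction 0.025 N m, no spring; it stays at any angle. Pinched pads resist its swing a little, so it may stop short of an end: a light push then brings it home.
- table (a joint): Height in m of the table above its lowest position; at 0 its top is 62 mm above the worktop. Moved by the crank only: 0.00573 x crank.
- sleeve: Black plastic handle grip, 16 mm diameter, 48 mm long, spinning freely on its pin, so it can be held while cranking without turning the hand. Origin: centre of its end nearest the hinge, 13 mm from the hinge; its x axis points along the handle to the free end, 61 mm from the hinge. Pinch it with no more than about 20 N.
- handle_hinge (a point): Middle of the handle's hinge pin, 60 mm out from the crank axis, level with crank_hub along n. The pin runs across the arm (along the tangent), between two steel cheeks 24 mm wide over all, 18 mm long. z axis of this frame turns with the handle.
- crank_hub (a point): Point on the crank axis, at x -9, y 0, z 130.6 mm in the lift's frame: 18 mm along n above the arm's underside, at the centre-line height of the folded handle; its z axis is n. The hub nut (14 mm diameter) ends 9 mm below it, the gearbox face lies 42 mm below it (38 at the 44 mm bearing ring), so there is room for fingertips beside the handle.
- table_edge (a point): Middle of the left edge of the lift table's top face. The table is an aluminium plate 86 x 92 mm, 6 mm thick, carrying a fixed specimen puck (25 mm diameter, 20 mm high).
- pointer_tip (a point): Tip of the flat steel pointer (3 mm thick; this point is at half its thickness), 5 mm left of the table's left edge. It sits on a black rider 20 x 20 x 14 mm with a clamp screw on the thin post; its height differs from run to run, 25 to 44 mm above the table's top at the start. The table's top must come to this height.
- vial: Small vial with a screw cap, 22 mm diameter, 52 mm high, standing loose behind the lift; origin at the centre of its underside. To be left alone.
- carton: Blue carton 67 x 112 x 55 mm, loose, left of the lift near the front; origin at the centre of its underside. To be left alone.
- bottle: Brown dropper bottle with a red bulb, 49 mm diameter, 132 mm high, loose, behind the lift; origin at the centre of its underside. To be left alone.

How it is judged:
On the way, in this order (a step that is already met when the one before it is completed fails the run):
1. the handle is swung fully out while the table is still well below the pointer (value of joint handle above 1.4 rad and z of pointer_tip in the frame of table_edge above 0.015 m), for 0.2 s.
2. with the handle out, the table's top is cranked level with the pointer, within 3 mm (value of joint handle above 1.25 rad and z of pointer_tip in the frame of table_edge between -0.003 and 0.003 m), for 0.2 s.
At the end, for the whole second after the job is handed in: The handle is folded flat along the arm (within 0.15 rad), the table's top is within 3 mm of the pointer tip's height, the crank is still (value of joint handle below 0.15 rad and z of pointer_tip in the frame of table_edge between -0.003 and 0.003 m and velocity of joint crank between -0.05 and 0.05 rad/s); the robot touches nothing.
It fails at once if the handle is gripped with more than 30 N (60 N summed over both fingers) (contact force between the fingers and sleeve above 60 N).
It fails at once if a thing standing round the lift is moved more than 30 mm or tipped (distance of any of vial, carton, bottle from where it was at the start of the episode above 0.03 m or angle between any of vial, carton, bottle's own z axis and vertical above 0.5 rad).
It also fails if it takes over 72 s, if anything falls off the work surface, if the arm or the gripper's body presses on something with over 40 N, if the wrist force passes 120 N, or if a joint passes its speed limit or range.

## Robot

A 7-joint arm with a two-finger parallel gripper is mounted at the origin on a cart in front of the work surface, level with it; the furniture and walls round the work are solid. World frame = base frame: x ahead of the robot, y to its left, z up, the work surface at z = 0. Lengths are in m, angles in rad, forces in N, time in s.
With the tool pointing down it reaches from about 0.35 to 0.9 m from the base axis. Payload 7.2 kg.
Tool frame: the origin (TCP) lies at the very end of the fingers, on their centre line; the grasp point (between the pads) lies 19 mm behind it; z points along the fingers, y is the direction in which the jaws open and shut (so a half turn about z gives the same grasp; the last joint's range is limited). The gripper opens to 88 mm and grips with 3 to 60 N. Pads are 20 mm wide; open, the fingers measure 115 mm over their backs; the gripper's body (75 mm by 178 mm) begins 61 mm behind the grasp point.
Start: joints at [-1.261, 0.411, -0.013, 1.596, 0.006, 1.134, -0.082], TCP at [0.231, 0.581, 0.223] pointing down, gripper open.
Joint ranges: [-2.95, 2.95], [-0.29, 1.99], [-1.47, 1.44], [0.14, 2.54], [-1.03, 4.17], [0.13, 1.85], [-2.86, 2.86]. Speed limits (rad/s): [2.39, 2.39, 3.01, 3.01, 3.14, 3.14, 3.14].

## Interface

Orientations are given as a unit quaternion [w, x, y, z].
In Python, from rig import arm gives the robot as it stands. The module is installed in compiled form; this text tells all that it offers.
- The arm moves only by the tool servo_tool, never from a script. Its argument "moves" is text: rows parted by semicolons, each of 7 numbers parted by spaces: the shift along the tool's x, y, z in mm, then the turn, a rotation vector about the tool's x, y, z in degrees, then the finger opening in mm, from 0 to 87.8. In form: tx ty tz wx wy wz grip; .... A call has 1 to 12 rows; each row is the pose to reach, as a shift and turn from the pose measured when the call began, along the tool's axes at that moment; what a row does not reach only later rows make up. A row lasts 1/10 s, in which the tool goes at most 50 mm and 8.59 degrees, less where a joint would pass 70% of its speed; a pose out of reach is approached as far as the arm can. A call with a gripper value outside its range is refused whole. The fingers move at their own pace and stop on an object; the grip force is fixed at half the most. Time passes only in rows, so rows that repeat a pose let the fingers close. It gives the time, the measured TCP pose, the force and the opening at its end, in the units of the state.
- arm.state(): the state, without advancing time (a new reading comes with each control period).
- arm.camera(name): name is "scene" or "top"; returns (picture, depth): 384x512x3 uint8, red, green, blue; 384x512 float32, m along the optical axis (not along the pixel's ray), 0 where there is no reading.
- arm.camera_params(name): a dict with "vfov" (degrees; the focal length in pixels is half the picture's height over the tangent of half this angle, whatever the lens; pixels are square), "cx", "cy" (the principal point, pixels), "R" (3x3) and "t" (3): a world point X has camera coordinates R X + t. Camera axes: x right, y down, z forward; pixel columns grow to the right and rows downward; lengths in m; the calibration is good to about 2 mm. A picture is of the moment at which its call begins. camera_params takes no time and is no camera call.
- arm.sign_off(): hands the job in, once; it reports no verdict.
Trained networks look in the newest picture that a camera, given by its name, has taken for a name from the list of things; names that differ only in an ending like _2 or _b are one class to them, and where a whole thing is asked for, a point or a joint stands for the part that bears it (a point fixed in the world has none). Each returns a list of dicts, best first, with "confidence" (0 to 1); they miss things now and then, are a little off and sometimes report something else, mostly with a low value. They report only what shows in the picture. A call takes as long as a camera call.
- arm.silhouettes(name, camera): "pixels" (384x512 bool, what is visible of it) and "location" ([column, row] in pixels, amid what is visible of it).
The state is a dict: "time": time; "q": joint angles; "dq": joint speeds; "joint_torque": joint torques, N m; "tcp_pos": TCP position; "ee_rot": TCP orientation; "contact_force": force on the tool from outside, world axes, zero at the start; "ft_torque": the same for the moment, N m; "gripper_width": finger opening in m.
Only numpy, scipy, OpenCV 4.12 (cv2) and the standard library are available. Lean on these libraries where they do the work, as an engineer would, in place of code of your own. Each camera call takes 0.05 s, during which the arm holds its last target.

## Working session

There is one attempt and no reset: what is moved stays moved. The work goes in short steps, Python scripts to look and compute and a tool call to move; the robot and the scene stay as the last step left them, time stands still between calls to the robot, and variables do not carry over. Pictures are saved under pics/ and viewed, and the job is handed in when it is done.

Besides the shell and the picture viewer there is one more tool, called by a JSON object that holds its "name" and its "arguments", one argument or row to a line. servo_tool: Moves the arm, as the interface text tells. Its arguments: {"type":"object","properties":{"moves":{"type":"string"}},"required":["moves"]}

```bash
mkdir -p pics
cat > h.py <<'E'
import numpy as np, cv2
from rig import arm
def K(n):
    p=arm.camera_params(n); f=192/np.tan(np.radians(p["vfov"])/2)
    return f,p["cx"],p["cy"],np.array(p["R"]),np.array(p["t"])
def unproj(n,c,r,d):
    f,cx,cy,R,t=K(n); c=np.asarray(c,float);r=np.asarray(r,float);d=np.asarray(d,float)
    P=np.stack([(c-cx)/f*d,(r-cy)/f*d,d],-1)
    return (P-t)@R
def proj(n,X):
    f,cx,cy,R,t=K(n); c=np.asarray(X)@R.T+t
    return np.stack([f*c[...,0]/c[...,2]+cx,f*c[...,1]/c[...,2]+cy],-1)
def save(fn,im,s=1): 
    im=im[:,:,::-1]; cv2.imwrite("pics/"+fn,cv2.resize(im,None,fx=s,fy=s,interpolation=cv2.INTER_CUBIC))
E
python3 - <<'E'
from h import *
for n in("scene","top"):
    im,d=arm.camera(n); save(n+"0.png",im,1.5); np.savez(n+"0.npz",im=im,d=d)
    print(n,K(n))
    for o in ["lift","crank","handle","table","sleeve","handle_hinge","crank_hub","table_edge","pointer_tip"]:
        print(o,[(round(x["confidence"],2),np.round(x["location"],1),int(x["pixels"].sum())) for x in arm.silhouettes(o,n)][:2])
print(arm.state())
E
```

```text
scene (np.float64(348.4385924556494), 256.8256158951641, 191.4707540745929, array([[ 0.88944097, -0.45658715,  0.02056511],
       [-0.30901409, -0.63389971, -0.70900032],
       [ 0.33675666,  0.62425903, -0.70490824]]), array([-0.34733552,  0.48792563,  0.4969106 ]))
lift [(0.59, array([232.6, 226.1]), 6701)]
crank [(0.67, array([375.1, 236.2]), 634), (0.6, array([234.3, 222.2]), 339)]
handle [(0.54, array([233.5, 225.7]), 187), (0.52, array([234.4, 225.1]), 145)]
table [(0.79, array([210.1, 191.2]), 902)]
sleeve [(0.51, array([235.9, 222.8]), 157)]
handle_hinge [(0.48, array([237.4, 224.8]), 155)]
crank_hub [(0.59, array([232.5, 222.9]), 347), (0.48, array([231.5, 222. ]), 6713)]
table_edge [(0.92, array([204.5, 195.1]), 891)]
pointer_tip [(0.62, array([189.7, 169.9]), 87)]
top (np.float64(379.99400171728837), 252.30518021001868, 191.7982686813031, array([[-0.00578694, -0.99983731, -0.01708427],
       [-0.98270365,  0.00884842, -0.18497364],
       [ 0.18509472,  0.01571834, -0.98259497]]), array([0.3970001 , 0.61317425, 0.90009272]))
lift [(0.84, array([250.9, 243.1]), 6885)]
cr
[... 429 characters left out ...]
([-1.26118995,  0.41112396, -0.01268878,  1.59622173,  0.00560553,
        1.13429853, -0.08217745]), 'dq': array([ 2.65840614e-04, -1.31054646e-04, -1.07766847e-03, -1.86728160e-03,
        1.25992300e-04, -1.58782607e-03,  4.70582801e-05]), 'joint_torque': array([ 1.81004089e-03, -5.87725854e+01,  6.41911682e-01, -2.91376430e+01,
       -5.35557198e-02,  9.99511918e-03, -5.79381918e-06]), 'tcp_pos': array([0.2305673 , 0.58090639, 0.2226297 ]), 'ee_rot': array([ 3.65553316e-06,  1.87769901e-01,  9.82213044e-01, -8.47397815e-06]), 'contact_force': array([ 0.33980396, -0.75269828, -0.50665297]), 'ft_torque': array([ 0.01573007, -0.03863742, -0.00225405]), 'gripper_width': 0.08798121181252849}
```

View pics/scene0.png

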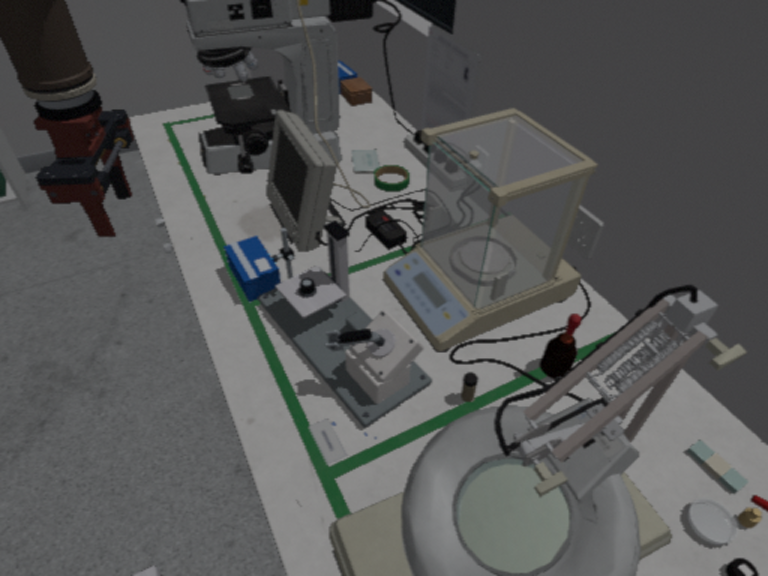

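View pics/top0.png

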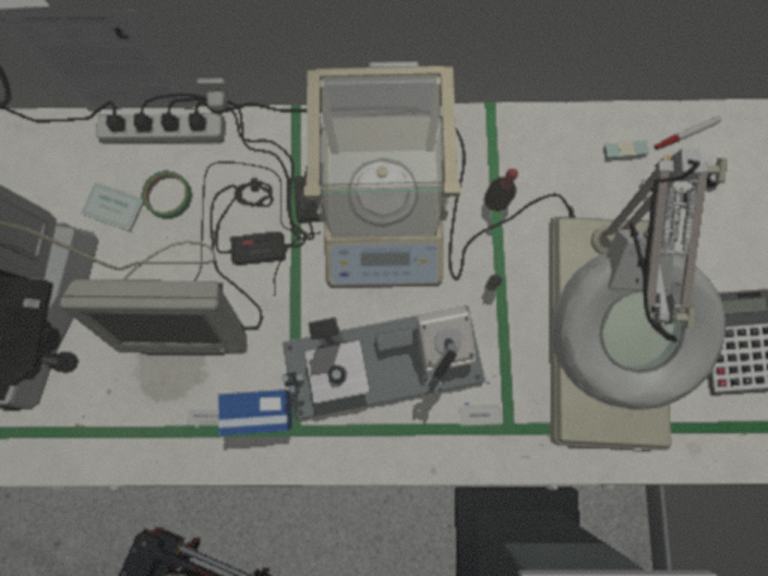

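Run:
```python
import cv2
a=cv2.imread('pics/scene0.png');b=cv2.imread('pics/top0.png')
cv2.imwrite('pics/s0c.png',cv2.resize(a[200:420,230:450],(600,600),interpolation=cv2.INTER_CUBIC))
cv2.imwrite('pics/t0c.png',cv2.resize(b[270:450,270:510],(800,600),interpolation=cv2.INTER_CUBIC))
```

```text
(no output)
```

View pics/s0c.png

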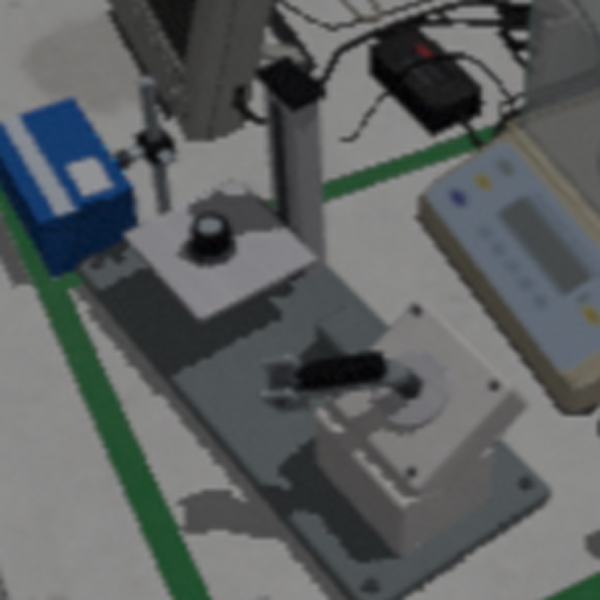

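View pics/t0c.png

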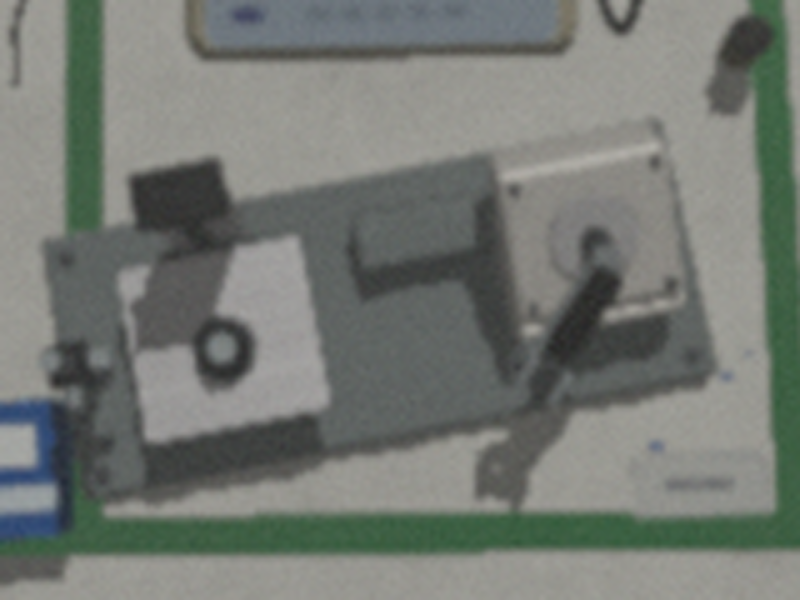

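```bash
cat > fit.py <<'E'
from h import *
from scipy.optimize import least_squares
T=lambda a:np.array(a)*.2+[180,180]
S=lambda a:np.array(a)*.24444+[153.33,133.33]
obs=[("top",(72,274,17),T((46,240))),("top",(-64,-58,17),T((717,375))),("top",(-64,274,17),T((95,498))),
("scene",(72,-58,17),S((550,490))),("scene",(-64,-58,17),S((360,598))),("scene",(-64,274,17),S((72,272)))]
def L2W(p,X):
    c,s=np.cos(p[2]),np.sin(p[2]); X=np.asarray(X,float)
    return np.stack([p[0]+c*X[...,0]-s*X[...,1],p[1]+s*X[...,0]+c*X[...,1],X[...,2]],-1)
if __name__=="__main__":
    def res(p):
        return np.concatenate([proj(n,L2W(p,np.array(X)/1000))-o for n,X,o in obs])
    r=least_squares(res,[.55,-.1,.15]); p=r.x
    print(p,np.degrees(p[2])); print(r.fun.reshape(-1,2).round(1))
    np.save("p.npy",p)
    # hinge, hub
    for n,hub in(("top",T((598,240))),("scene",S((408,380)))):
        print(n,"hub pred",proj(n,L2W(p,np.array([-9,0,130.6])/1000)),hub)
        for q in np.arange(0,1.3,.2):
            h=np.array([-9,0,130.6])+60*np.array([-.866*np.cos(q),np.sin(q),-.5*np.cos(q)])
            print(round(q,1),proj(n,L2W(p,h/1000)).round(1))
    print("hinge obs",T((545,385)),S((280,375)))
    a=np.load("scene0.npz")["im"][120:260,170:290];save("s0d.png",a,4.2)
E
python3 fit.py
```

```text
[0.51184542 0.27706905 0.19028044] 10.902266277698661
[[-0.6 -0.4]
 [ 1.7 -0.7]
 [-1.6  0.6]
 [ 0.2 -1.1]
 [ 0.6  3.4]
 [-1.  -3. ]]
top hub pred [303.25209996 234.2681479 ] [299.6 228. ]
0.0 [306.7 257.1]
0.2 [301.6 257.6]
0.4 [296.6 257.3]
0.6 [291.8 256. ]
0.8 [287.5 253.9]
1.0 [283.8 251. ]
1.2 [280.8 247.4]
scene hub pred [246.09289871 221.98312122] [253.06152 226.2172 ]
0.0 [226.6 242.3]
0.2 [223.9 238.4]
0.4 [222.  233.8]
0.6 [221.1 228.9]
0.8 [221.2 223.8]
1.0 [222.3 218.6]
1.2 [224.3 213.7]
hinge obs [289. 257.] [221.7732 224.995 ]
```

View pics/s0d.png

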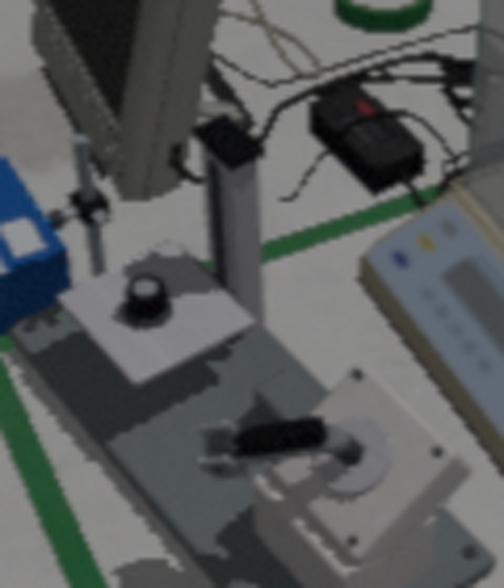

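Run:
```python
from h import *
for n,box in(("top",(185,190,330,290)),("scene",(160,130,300,290))):
    z=np.load(n+"0.npz");d=z["d"];x0,y0,x1,y1=box
    c,r=np.meshgrid(np.arange(x0,x1),np.arange(y0,y1));W=unproj(n,c,r,d[y0:y1,x0:x1]);W[d[y0:y1,x0:x1]==0]=np.nan
    h=W[...,2]
    print(n,"bench",np.nanmedian(h[abs(h)<.008]), "plate",np.nanmedian(h[abs(h-.017)<.006]))
    v=np.clip(h/0.18,0,1)*255; v=np.nan_to_num(v).astype(np.uint8)
    im=cv2.applyColorMap(v,cv2.COLORMAP_TURBO); cv2.imwrite(f"pics/{n}_h.png",cv2.resize(im,None,fx=4,fy=4,interpolation=cv2.INTER_NEAREST))
    m=(abs(h-.017)<.007).astype(np.uint8); m=cv2.morphologyEx(m,cv2.MORPH_OPEN,np.ones((3,3)))
    k,l,st,ce=cv2.connectedComponentsWithStats(m); i=1+np.argmax(st[1:,4]); P=W[l==i]
    rect=cv2.minAreaRect((P[:,:2]*1000).astype(np.float32)); print(rect,len(P)); print(cv2.boxPoints(rect))
    m=(h>.155)&(h<.19); print("column top",np.nanmean(W[m],0),m.sum())
    hs=np.nan_to_num(h); print(np.histogram(hs[(hs>.02)&(hs<.2)],bins=np.arange(.02,.2,.006)))
```

```text
top bench -0.00036542685975953773 plate 0.016529443738392307
((487.793212890625, 432.14971923828125), (136.00413513183594, 240.68841552734375), 10.774689674377441) 2803
[[398.49197 537.6594 ]
 [443.48807 301.2144 ]
 [577.0945  326.64   ]
 [532.0984  563.0851 ]]
column top [0.53655087 0.47254864 0.1701594 ] 228
(array([ 164,   29,   20,  173,  210,  146,   84, 1175,  166,   82,  176,
        168,  184,  285,  337,  185,   76,   63,   54,   26,    3,   11,
          8,    0,  104,  123,    0,    0,    0,    0]), array([0.02 , 0.026, 0.032, 0.038, 0.044, 0.05 , 0.056, 0.062, 0.068,
       0.074, 0.08 , 0.086, 0.092, 0.098, 0.104, 0.11 , 0.116, 0.122,
       0.128, 0.134, 0.14 , 0.146, 0.152, 0.158, 0.164, 0.17 , 0.176,
       0.182, 0.188, 0.194, 0.2  ]))
scene bench -0.0002661453204074516 plate 0.016517020763285997
((494.23663330078125, 385.76715087890625), (135.8058624267578, 340.2562561035156), 11.09622573852539) 2771
[[394.86072 539.64636]
 [460.34555 205.75108]
 [593.61255 231.88794]
 [528.1277  565.7832 ]]
column top [0.6283103  0.44253138 0.17043984] 383
(array([ 377,  582,  257,  532,  657, 1024,  504, 1205,  230,  287,  323,
        277,  273,  353,  393,  287,  191,  186,  146,   93,   64,   76,
         65,   53,   97,  118,   34,   36,   35,   35]), array([0.02 , 0.026, 0.032, 0.038, 0.044, 0.05 , 0.056, 0.062, 0.068,
       0.074, 0.08 , 0.086, 0.092, 0.098, 0.104, 0.11 , 0.116, 0.122,
       0.128, 0.134, 0.14 , 0.146, 0.152, 0.158, 0.164, 0.17 , 0.176,
       0.182, 0.188, 0.194, 0.2  ]))
```

View pics/top_h.png

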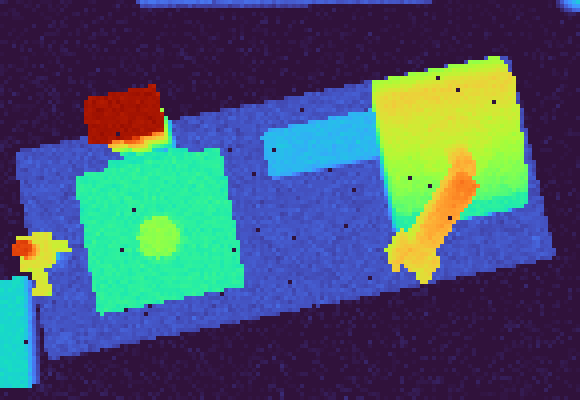

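View pics/scene_h.png

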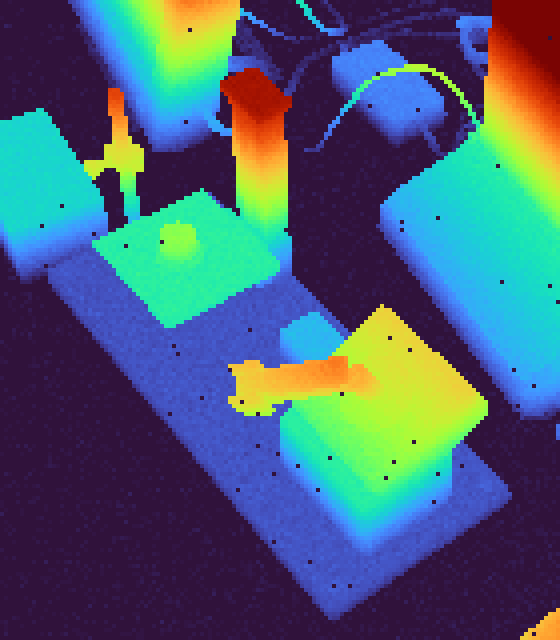

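Run:
```python
from h import *
from fit import L2W
p=np.load("p.npy");c,s=np.cos(p[2]),np.sin(p[2])
def loc(W): 
    x=W[...,0]-p[0];y=W[...,1]-p[1]
    return np.stack([c*x+s*y,-s*x+c*y,W[...,2]],-1)*1000
n_=np.array([-.5,0,.866]);u=np.array([.866,0,.5]);hub=np.array([-9,0,130.6])
for n,box in(("top",(185,190,330,290)),("scene",(160,130,300,290))):
    d=np.load(n+"0.npz")["d"];x0,y0,x1,y1=box
    cc,rr=np.meshgrid(np.arange(x0,x1),np.arange(y0,y1));D=d[y0:y1,x0:x1];W=unproj(n,cc,rr,D);W[D==0]=np.nan;Lc=loc(W)
    R=Lc-hub;hn=R@n_;a=R@u;b=R[...,1]
    m=(abs(hn+42)<4)&(abs(a)<60)&(abs(b)<60); print(n,"face hn",np.nanmedian(hn[m]),"a",np.nanpercentile(a[m],[1,99]),"b",np.nanpercentile(b[m],[1,99]))
    m=(hn>-14)&(hn<20)&(np.hypot(a,b)<85)
    P=np.stack([a[m],b[m],hn[m]],-1)
    m2=P[:,2]>0; Q=P[m2]; print("handle pts",len(P),len(Q),"mean",Q.mean(0),"top hn",np.percentile(Q[:,2],90))
    mu=Q[:,:2].mean(0);w,v=np.linalg.eigh(np.cov((Q[:,:2]-mu).T));v=v[:,1];v=v*np.sign(-v[0]); print("dir",v,"q",np.arctan2(v[1],-v[0]),"offset of axis",mu[0]*v[1]-mu[1]*v[0], "q from mean",np.arctan2(mu[1],-mu[0]), "extent",np.percentile(Q[:,:2]@v,[1,99]))
    m=(abs(Lc[...,2]-66)<6)&(Lc[...,1]>100)&(Lc[...,1]<240)&(Lc[...,0]>-70);T=Lc[m];print("table z",np.median(T[:,2]),T[:,:2].min(0),T[:,:2].max(0),"pct",np.percentile(T[:,:2],[2,98],axis=0))
    m=(Lc[...,2]>75)&(Lc[...,1]>225)&(Lc[...,1]<290)&(abs(Lc[...,0])<60)
    for r,cl in zip(rr[m],cc[m]): 
        pass
    A=np.c_[cc[m],rr[m],Lc[m].round(0)]; np.set_printoptions(suppress=True,linewidth=200); print(A[np.argsort(A[:,3])][:,:].astype(int).tolist())
    m=(Lc[...,2]>160)&(Lc[...,1]>140)&(Lc[...,1]<225)&(Lc[...,2]<180);T=Lc[m];print("col",np.percentile(T,[3,50,97],axis=0))
```

```text
top face hn -42.86004772276474 a [-35.94129362  40.70665403] b [-37.24429389  43.01197682]
handle pts 283 200 mean [-25.17683351  27.58980504   4.89794753] top hn 7.688115351507967
dir [-0.76186407  0.64773694] q 0.7046102500418228 offset of axis 4.711715864192712 q from mean 0.8310954398229602 extent [ 1.57357352 67.75764416]
table z 65.86673709161897 [-41.21953252 141.74303539] [ 67.97885304 234.14338992] pct [[-39.73865171 143.5806941 ]
 [ 47.09980782 231.66085545]]
[[202, 252, -1, 239, 99], [201, 250, 4, 240, 101], [201, 251, 1, 241, 98], [201, 252, -1, 241, 102], [200, 250, 4, 242, 102], [200, 251, 2, 243, 99], [200, 252, 0, 243, 100], [199, 250, 5, 245, 101], [199, 252, 0, 245, 105], [199, 251, 2, 245, 101], [198, 250, 5, 247, 102], [198, 251, 3, 248, 101], [197, 248, 10, 248, 104], [198, 252, 0, 248, 102], [198, 253, -2, 248, 103], [197, 250, 5, 249, 103], [197, 251, 3, 249, 104], [198, 255, -7, 249, 104], [198, 254, -4, 249, 100], [197, 249, 8, 249, 103], [197, 254, -4, 250, 107], [197, 252, 1, 250, 105], [196, 248, 10, 250, 109], [196, 249, 8, 250, 107], [197, 253, -2, 250, 
[... 6618 characters left out ...]
189, 152, 3, 256, 152], [187, 154, -3, 256, 148], [187, 153, -2, 257, 151], [188, 164, -4, 257, 116], [187, 157, -4, 257, 139], [187, 158, -4, 257, 136], [187, 169, -9, 257, 101], [192, 165, 7, 257, 107], [184, 170, -18, 257, 102], [187, 167, -8, 258, 107], [187, 152, -1, 258, 152], [181, 170, -25, 259, 105], [188, 152, 2, 259, 151], [188, 166, -4, 259, 107], [186, 168, -10, 261, 102], [181, 172, -25, 261, 96], [181, 171, -24, 261, 99], [187, 166, -5, 262, 106], [186, 167, -9, 262, 104], [192, 164, 9, 262, 105], [186, 166, -7, 263, 106], [188, 165, -1, 265, 104]]
col [[ 47.3045224  142.17122926 162.06663406]
 [ 60.26855311 177.85821296 170.11754967]
 [220.72451678 203.49982154 174.58019393]]
```

```bash
cat > k.py <<'E'
from h import *
from scipy.spatial.transform import Rotation as Ro
p=np.load("p.npy"); Rl=Ro.from_euler("z",p[2]).as_matrix()
n_=Rl@[-.5,0,.866]; u=Rl@[.866,0,.5]; yv=Rl@[0,1,0]
n_/=np.linalg.norm(n_);u/=np.linalg.norm(u)
hub=np.array([p[0],p[1],0])+Rl@(np.array([-9,0,130.6])/1000)+.001*u+.0007*yv
try: hub=hub+np.load("dhub.npy")
except Exception: pass
def r(q): return -u*np.cos(q)+yv*np.sin(q)
def t(q): return u*np.sin(q)+yv*np.cos(q)
def frame(q): return np.stack([r(q),t(q),-n_],1)
def tool():
    s=arm.state(); w=s["ee_rot"]; return s,s["tcp_pos"],Ro.from_quat([w[1],w[2],w[3],w[0]]).as_matrix()
def row(P,R):
    s,x,T=tool(); return (T.T@(P-x)*1000).round(1), np.degrees(Ro.from_matrix(T.T@R).as_rotvec()).round(1)
def where():
    s,x,T=tool(); d=x-hub
    print("t",s["time"],"w",s["gripper_width"]*1000,"F tool",(T.T@s["contact_force"]).round(2),"M",(T.T@s["ft_torque"]).round(2),"q7",s["q"].round(2))
    print(" hubframe mm: u,y,n",(np.array([d@u,d@yv,d@n_])*1000).round(1),"rho,q",np.hypot(d@u,d@yv)*1000,np.arctan2(d@yv,-d@u),
     "toolx az q",np.arctan2(T[:,0]@yv,-T[:,0]@u),"z.-n",np.degrees(np.arccos(np.clip(-T[:,2]@n_,-1,1))))
E
python3 - <<'E'
from k import *
where(); q=.71
print("hub",hub,"r",r(q),"t",t(q))
hinge=hub+.06*r(q)
g=hinge-.04*r(q)-.014*n_
print("grasp tcp",g,row(g,frame(q))); print("pre",row(g+.12*n_,frame(q)))
for n in("top","scene"):
    d=np.load(n+"0.npz")["d"]; c,rr=np.meshgrid(np.arange(512),np.arange(384)); W=unproj(n,c,rr,d); W=W[(d>0)]
    for zmin in(.12,.18,.25,.35):
        m=(W[:,2]>zmin)&(np.linalg.norm(W[:,:2]-hub[:2],axis=1)<.35); Q=W[m]-hub
        print(n,zmin,m.sum(), "min dist",np.sort(np.linalg.norm(Q[:,:2],axis=1))[:1], Q[np.argsort(np.linalg.norm(Q[:,:2],axis=1))[:1]], "x>0 min",Q[(abs(Q[:,1])<.12)&(Q[:,0]>.09)].min(0,initial=9))
E
```

```text
t 1.0 w 87.9812118125285 F tool [-0.59 -0.57  0.51] M [-0.03 -0.03  0.  ] q7 [-1.26  0.41 -0.01  1.6   0.01  1.13 -0.08]
 hubframe mm: u,y,n [-136.6  350.9  184.6] rho,q 376.51349103001155 1.1994689071801417 toolx az q 0.635112788254705 z.-n 30.00069809162611
hub [0.50372585 0.276218   0.13110001] r [-0.76818631  0.51585393 -0.37918928] t [0.4108797  0.85144077 0.32592406]
grasp tcp [0.49523594 0.28785905 0.11139196] (array([-354.1, -174.8,  111.2]), array([-17.9, -24.1,   7.9]))
pre (array([-303.5, -207. ,    7.3]), array([-17.9, -24.1,   7.9]))
top 0.12 15787 min dist [0.00229214] [[-0.0002757   0.0022755   0.00202913]] x>0 min [ 0.18928886 -0.11267636 -0.01078681]
top 0.18 11406 min dist [0.19003968] [[0.18928886 0.01687614 0.16686898]] x>0 min [0.18928886 0.00612643 0.04890548]
top 0.25 9202 min dist [0.19003968] [[0.18928886 0.01687614 0.16686898]] x>0 min [0.18928886 0.00612643 0.11934824]
top 0.35 166 min dist [0.30638907] [[ 0.1872903  -0.24248012  0.2211113 ]] x>0 min [9. 9. 9.]
scene 0.12 21325 min dist [0.0010452] [[-0.00082975 -0.00063557  0.00257255]] x>0 min [ 0.18858562 -0.11622897 -0.01107218]
scene 0.18 13880 min dist [0.18895716] [[0.18858562 0.01184361 0.16635742]] x>0 min [0.18858562 0.00117582 0.04890174]
scene 0.25 9210 min dist [0.18895716] [[0.18858562 0.01184361 0.16635742]] x>0 min [0.18858562 0.00117582 0.11894428]
scene 0.35 323 min dist [0.30870961] [[ 0.18548869 -0.24677027  0.22121983]] x>0 min [9. 9. 9.]
```

{"name": "servo_tool", "arguments": {
  "moves": "-50 -30 -50 0 0 0 60; -100 -65 -60 0 0 0 50; -150 -100 -60 -6 -8 3 45; -200 -135 -50 -10 -14 5 45; -250 -170 -30 -15 -20 7 45; -303.5 -207 0 -17.9 -24.1 7.9 45; -303.5 -207 7 -17.9 -24.1 7.9 45; -303.5 -207 7 -17.9 -24.1 7.9 45; -303.5 -207 7 -17.9 -24.1 7.9 45; -303.5 -207 7 -17.9 -24.1 7.9 45"
}}

```text
time: 2.0
tcp_pos: [0.4366, 0.2761, 0.2158]
ee_rot: [0.233, 0.249, 0.933, 0.113]
contact_force: [0.6, 1.6, -0.6]
gripper_width: 0.0447
```

Run:
```python
from k import *
where()
q=.71;hinge=hub+.06*r(q);g=hinge-.04*r(q)-.014*n_
print(row(g,frame(q)))
for n,b in(("top",(170,170,330,290)),("scene",(160,110,300,270))):
    im,d=arm.camera(n); save(n+"1.png",im[b[1]:b[3],b[0]:b[2]],5 if n=="top" else 3.75); np.savez(n+"1.npz",im=im,d=d)
```

```text
t 2.0 w 44.732827228865716 F tool [0.59 1.43 0.93] M [0.33 0.37 0.07] q7 [-1.09 -0.    0.21  2.27  0.66  0.55 -0.34]
 hubframe mm: u,y,n [-14.8  12.6 106.4] rho,q 19.378776878424144 0.7046765938915645 toolx az q 0.7111044926725141 z.-n 0.01989997115430924
(array([6.000e-01, 1.000e-01, 1.204e+02]), array([-0. ,  0. , -0.1]))
```

View pics/scene1.png

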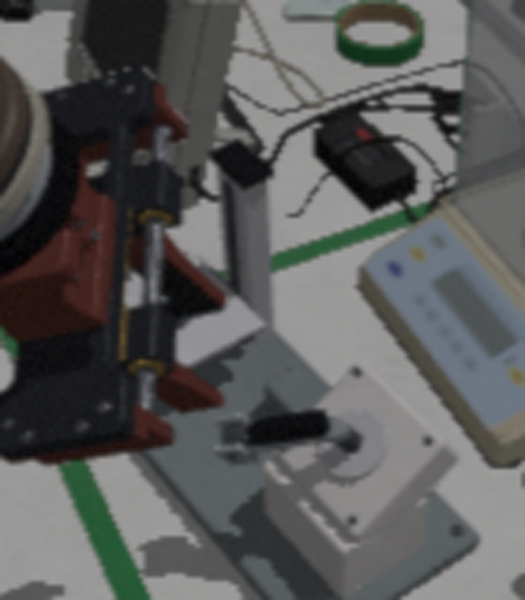

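View pics/top1.png

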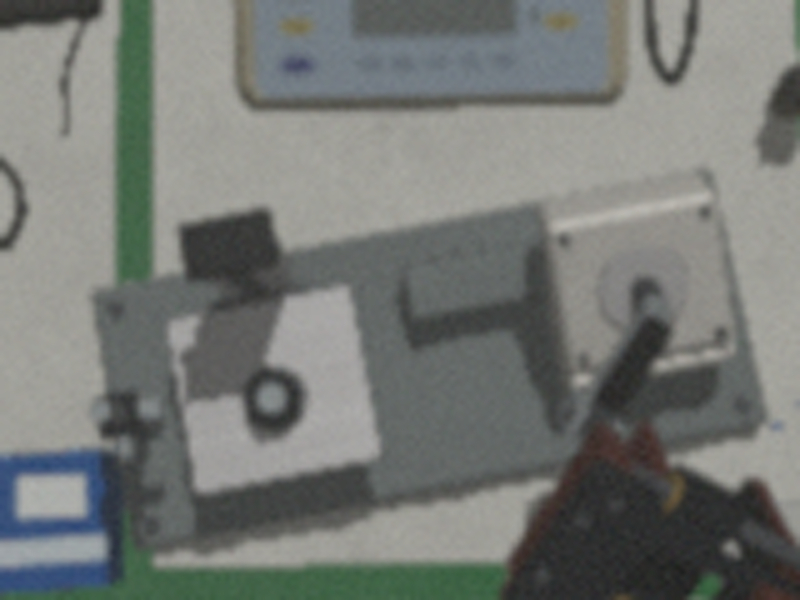

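Run:
```python
from k import *
s,x,T=tool()
for n in("top","scene"): print(n,proj(n,x), [proj(n,x+T@np.array([0,e,0])).round(1) for e in(-.022,.022)],"hinge",proj(n,hub+.06*r(.71)))
```

```text
top [307.76890458 264.07834945] [array([316.6, 268.5]), array([298.8, 259.6])] hinge [289.04179389 254.67337365]
scene [213.9184976  203.76567799] [array([213.5, 214.5]), array([214.3, 193.4])] hinge [221.2189243  225.55827172]
```

{"name": "servo_tool", "arguments": {
  "moves": "0 0 40 0 0 0 45; 0 0 75 0 0 0 45; 0 0 95 0 0 0 45; 0 0 110 0 0 0 45; 0 0 118 0 0 0 45; 0 0 120 0 0 0 40; 0 0 120 0 0 0 32; 0 0 120 0 0 0 26; 0 0 120 0 0 0 26"
}}

```text
time: 3.0
tcp_pos: [0.4951, 0.2901, 0.1133]
ee_rot: [0.233, 0.247, 0.933, 0.114]
contact_force: [0.0, -0.1, 0.3]
gripper_width: 0.0265
```

Run:
```python
from k import *
where()
for n,b in(("scene",(180,150,280,250)),("top",(250,200,340,280))):
    im,d=arm.camera(n); save(n+"2.png",im[b[1]:b[3],b[0]:b[2]],6)
```

```text
t 3.0 w 26.491363571114842 F tool [-0.19 -0.01 -0.24] M [ 0.25  0.35 -0.03] q7 [-1.08  0.29  0.34  2.27  0.91  0.24 -0.58]
 hubframe mm: u,y,n [-13.9  15.3 -12.5] rho,q 20.65740931369934 0.830461423807006 toolx az q 0.7089889480274116 z.-n 0.19382834222590015
```

View pics/scene2.png

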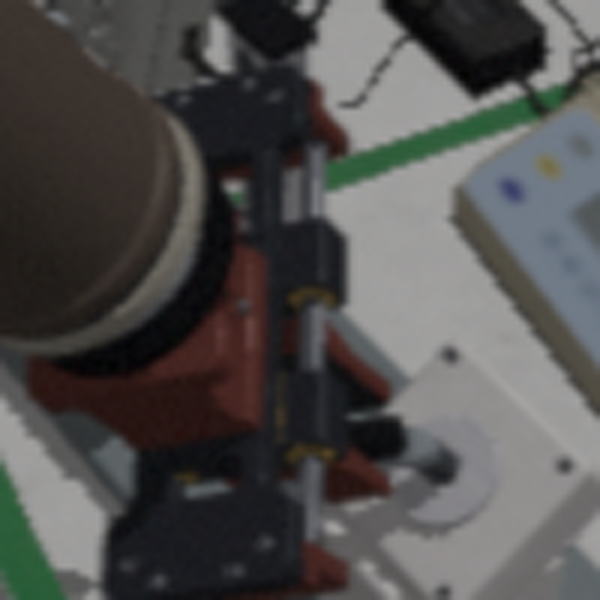

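View pics/top2.png

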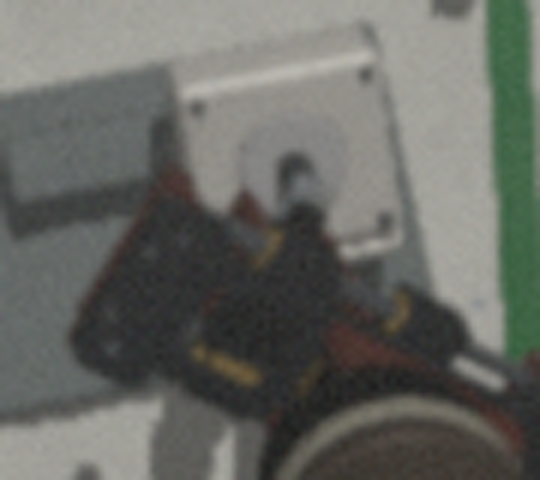

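{"name": "servo_tool", "arguments": {
  "moves": "0 0 0 0 0 0 22; 0 0 0 0 0 0 20; 0 0 0 0 0 0 18; 0 0 0 0 0 0 17; 0 0 0 0 0 0 17"
}}

```text
time: 3.6
tcp_pos: [0.4947, 0.2881, 0.1123]
ee_rot: [0.233, 0.248, 0.934, 0.112]
contact_force: [-2.7, -4.4, -1.3]
gripper_width: 0.0168
```

Run:
```python
from k import *
where()
```

```text
t 3.6 w 16.819978931501396 F tool [ 0.31 -5.29 -0.59] M [ 1.57  0.29 -0.01] q7 [-1.08  0.29  0.34  2.28  0.91  0.24 -0.58]
 hubframe mm: u,y,n [-15.2  13.3 -13. ] rho,q 20.204524895542065 0.720897066847348 toolx az q 0.7095320480877685 z.-n 0.02132002898361781
```

{"name": "servo_tool", "arguments": {
  "moves": "0 0 0 0 0 0 16; 0 0 0 0 0 0 16; 0 0 0 0 0 0 15.7; 0 0 0 0 0 0 15.7"
}}

```text
time: 4.0
tcp_pos: [0.4945, 0.2875, 0.112]
ee_rot: [0.233, 0.248, 0.934, 0.112]
contact_force: [-3.3, -4.5, -3.1]
gripper_width: 0.0156
```

Run:
```python
from k import *
where()
```

```text
t 4.0 w 15.616767883036898 F tool [ 1.37 -6.18  0.64] M [1.4  0.48 0.01] q7 [-1.08  0.29  0.34  2.28  0.91  0.24 -0.58]
 hubframe mm: u,y,n [-15.6  12.8 -13.1] rho,q 20.193821488862753 0.6869337335757544 toolx az q 0.7095546361089926 z.-n 0.08837496801399179
```

{"name": "servo_tool", "arguments": {
  "moves": "0 0 0 0 0 0 15; 0 0 0 0 0 0 15; 0 0 0 0 0 0 15"
}}

```text
time: 4.3
tcp_pos: [0.4944, 0.2875, 0.112]
ee_rot: [0.233, 0.248, 0.934, 0.112]
contact_force: [-2.5, -4.2, -2.5]
gripper_width: 0.0155
```

Run:
```python
from k import *
where()
```

```text
t 4.3 w 15.452796721999327 F tool [ 0.71 -5.43  0.51] M [ 1.26  0.41 -0.04] q7 [-1.08  0.29  0.34  2.28  0.91  0.24 -0.58]
 hubframe mm: u,y,n [-15.6  12.8 -13.1] rho,q 20.19894707776649 0.6870951807289055 toolx az q 0.7095822835535454 z.-n 0.08975518068122172
```

{"name": "servo_tool", "arguments": {
  "moves": "0.3 0 -5.2 0 0 0 15; 1.4 0 -10.4 0 0 0 15; 3 0 -15.3 0 0 0 15; 5.4 0 -20 0 0 0 15; 5.4 0 -20 0 0 0 15"
}}

```text
time: 4.8
tcp_pos: [0.4802, 0.2883, 0.1279]
ee_rot: [0.233, 0.248, 0.934, 0.112]
contact_force: [-0.8, -5.4, -1.1]
gripper_width: 0.0155
```

Run:
```python
from k import *
where()
for n,b in(("scene",(180,150,280,250)),):
    im,d=arm.camera(n); save(n+"3.png",im[b[1]:b[3],b[0]:b[2]],6)
```

```text
t 4.8 w 15.472180664364918 F tool [-1.72 -5.25  0.04] M [1.37 0.06 0.01] q7 [-1.09  0.24  0.3   2.29  0.87  0.29 -0.55]
 hubframe mm: u,y,n [-19.6  16.3   7.6] rho,q 25.53014387354616 0.6945678876354013 toolx az q 0.7099081243496896 z.-n 0.06752991614059105
```

View pics/scene3.png

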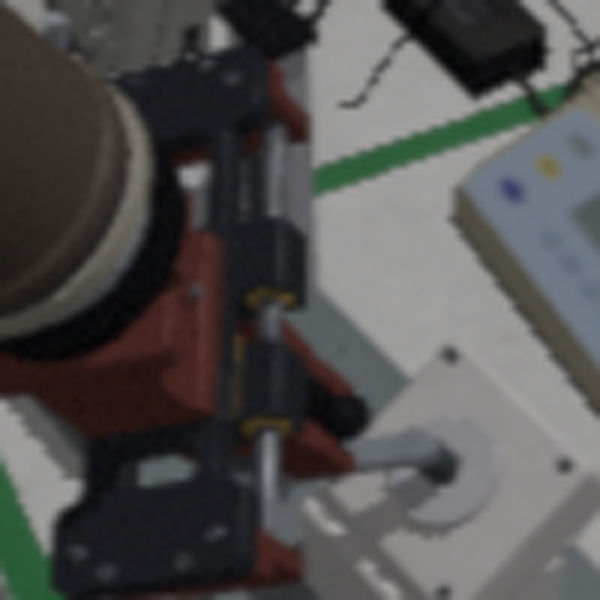

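{"name": "servo_tool", "arguments": {
  "moves": "2.9 0 -4.4 0 0 0 15; 6.3 0 -8.3 0 0 0 15; 10.3 0 -11.7 0 0 0 15; 14.6 0 -14.6 0 0 0 15; 19.3 0 -17 0 0 0 15; 24.3 0 -18.6 0 0 0 15; 29.4 0 -19.7 0 0 0 15; 34.6 0 -20 0 0 0 15; 36 0 -20 0 0 0 15; 36 0 -20 0 0 0 15"
}}

```text
time: 5.85
tcp_pos: [0.4425, 0.3063, 0.1319]
ee_rot: [0.233, 0.248, 0.934, 0.113]
contact_force: [-2.5, -2.0, 4.9]
gripper_width: 0.0149
```

Run:
```python
from k import *
where()
for n,b in(("scene",(180,150,280,250)),("top",(250,200,340,280))):
    im,d=arm.camera(n); save(n+"4.png",im[b[1]:b[3],b[0]:b[2]],6)
```

```text
t 5.85 w 14.859314710913702 F tool [-1.   -1.07 -5.68] M [ 0.82  0.13 -0.08] q7 [-1.18  0.2   0.29  2.32  0.91  0.35 -0.68]
 hubframe mm: u,y,n [-46.7  41.1  27.9] rho,q 62.25249184134755 0.7216332134577222 toolx az q 0.7089427294442768 z.-n 0.06472928706033398
```

View pics/scene4.png

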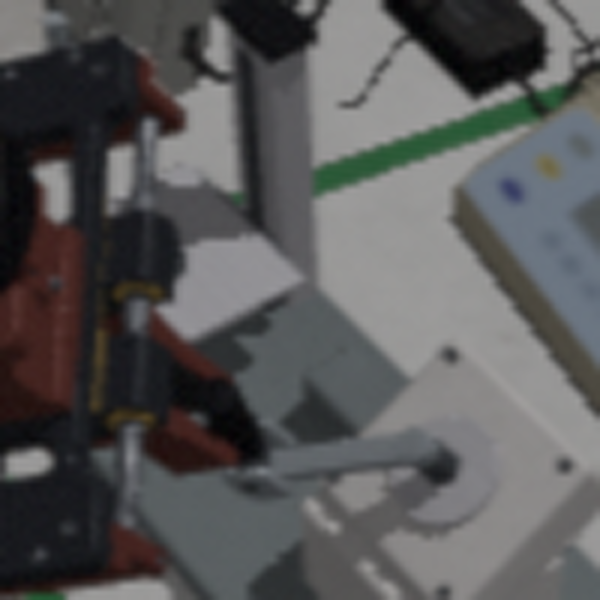

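View pics/top4.png

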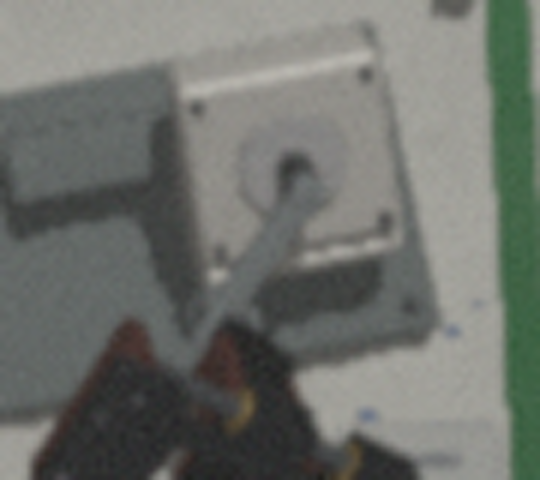

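Run:
```python
from k import *
s,x,T=tool()
im,d=arm.camera("scene"); 
b=(190,180,270,240); s_=10
v=cv2.resize(im[b[1]:b[3],b[0]:b[2]][:,:,::-1],None,fx=s_,fy=s_,interpolation=cv2.INTER_CUBIC)
def P(X,col):
    c=proj("scene",X); o=((c-[b[0],b[1]]+.5)*s_).astype(int); cv2.circle(v,tuple(o.tolist()),5,col,-1); return c
h=hub+.06*r(.70)
for e in(0,.013,.061): P(h+e*n_,(0,0,255))
P(x,(0,255,0)); P(x-.013*T[:,2],(255,255,0)); P(hub,(255,0,255))
for th in(60,75): 
    th=np.radians(th)
    P(h+.061*(n_*np.sin(th)-r(.7)*np.cos(th)),(0,165,255))
cv2.imwrite("pics/ov4.png",v)
```

```text
(no output)
```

View pics/ov4.png

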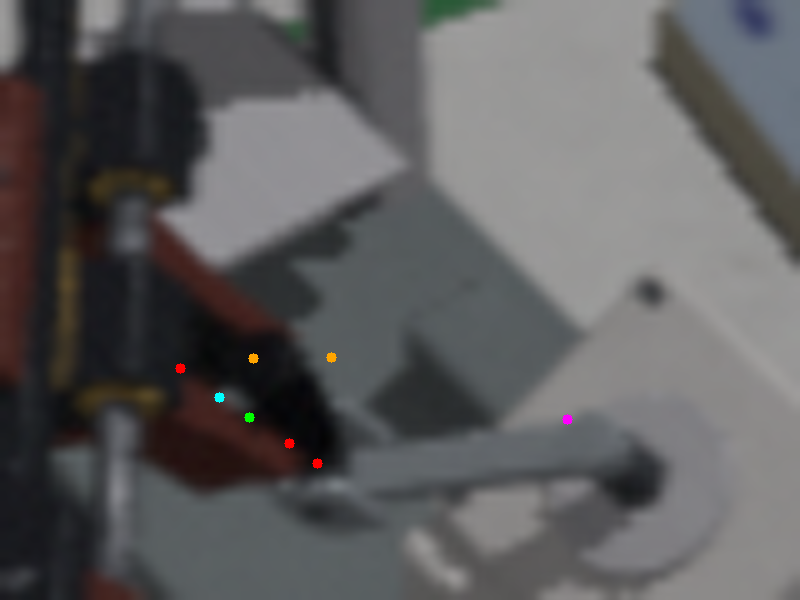

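{"name": "servo_tool", "arguments": {
  "moves": "2 0 0 0 0 0 14.5; 4 0 0 0 0 0 14.5; 6 0 0 0 0 0 14.5; 6 0 0 0 0 0 14.5"
}}

```text
time: 6.4
tcp_pos: [0.438, 0.3099, 0.1294]
ee_rot: [0.233, 0.247, 0.934, 0.113]
contact_force: [-0.0, 0.3, -0.3]
gripper_width: 0.0145
```

```bash
cat > ov.py <<'E'
import sys
from k import *
def ov(fn,q,cam="scene",b=(190,180,270,240),s_=10,pic=None):
    s,x,T=tool()
    im,d=arm.camera(cam); np.savez(fn+".npz",im=im,d=d)
    v=cv2.resize(im[b[1]:b[3],b[0]:b[2]][:,:,::-1],None,fx=s_,fy=s_,interpolation=cv2.INTER_CUBIC)
    def P(X,col):
        c=proj(cam,X); o=((c-[b[0],b[1]]+.5)*s_).astype(int); cv2.circle(v,tuple(o.tolist()),4,col,-1)
    h=hub+.06*r(q)
    for e in(0,.013,.061): P(h+e*n_,(0,0,255))
    P(x,(0,255,0)); P(hub,(255,0,255))
    cv2.imwrite("pics/"+fn+".png",v)
if __name__=="__main__":
    where(); ov(sys.argv[1],float(sys.argv[2]))
E
python3 ov.py ov5 .7
```

```text
t 6.4 w 14.5325449398546 F tool [0.31 0.16 0.26] M [ 0.23  0.4  -0.03] q7 [-1.2   0.21  0.29  2.32  0.92  0.35 -0.7 ]
 hubframe mm: u,y,n [-51.3  45.5  27.6] rho,q 68.55659385408512 0.7261085150971535 toolx az q 0.7086210377434005 z.-n 0.10641548095785562
```

View pics/ov5.png

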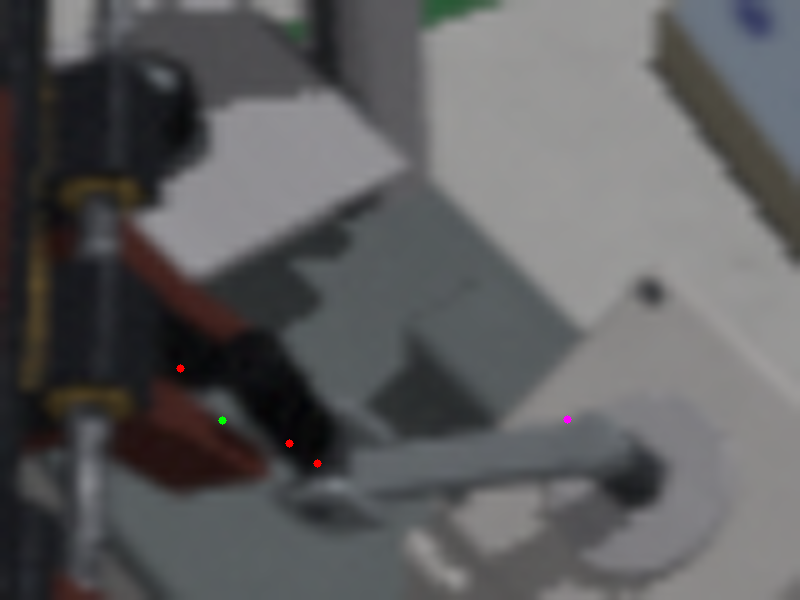

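{"name": "servo_tool", "arguments": {
  "moves": "0 0 0 0 0 0 25; 0 0 -10 0 0 0 40; 0 0 -30 0 0 0 50; -5 0 -45 0 0 -8 50; -10 0 -48 0 0 -16 50; -18 -1 -48 0 0 -24 50; -18 -1 -48 0 0 -32 50; -18 -1 -48 0 0 -40 50; -18 -1 -48 0 0 -48 50; -18 -1 -48 0 0 -56 50; -18 -1 -48 0 0 -56 50"
}}

```text
time: 7.55
tcp_pos: [0.428, 0.295, 0.1775]
ee_rot: [0.259, -0.221, 0.94, -0.01]
contact_force: [0.3, -0.2, 0.3]
gripper_width: 0.0498
```

```bash
python3 ov.py ov6 .7
python3 - <<'E'
from ov import *
ov("ov6t",.7,"top",(250,200,330,260))
E
```

```text
t 7.55 w 49.78178632960459 F tool [-0.28 -0.29 -0.1 ] M [-0.17  0.43  0.05] q7 [-1.11  0.08  0.18  2.3   0.77  0.48  0.46]
 hubframe mm: u,y,n [-38.1  32.8  75.6] rho,q 50.26929183899056 0.710681389510398 toolx az q -0.2706470877576678 z.-n 0.09912846478172581
```

View pics/ov6.png

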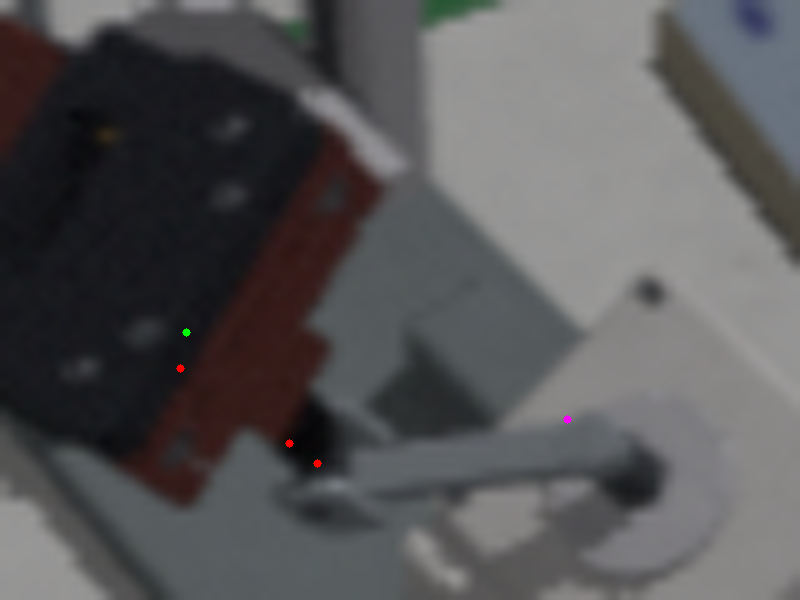

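View pics/ov6t.png

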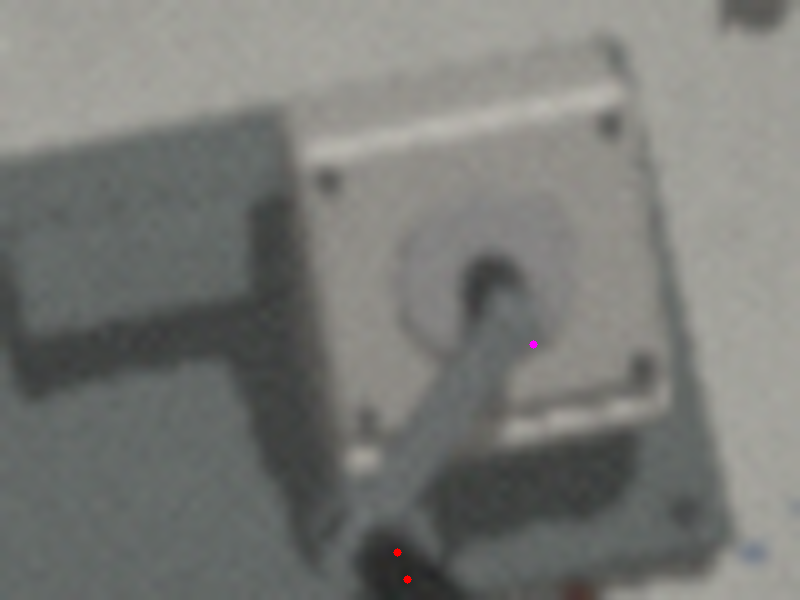

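Run:
```python
from k import *
from scipy.optimize import least_squares
ob={"top":np.array([250+39.2-.5,200+53.7-.5]),"scene":np.array([190+32.5-.5,180+45.2-.5])}
f=lambda X:np.concatenate([proj(n,X)-o for n,o in ob.items()])
s=least_squares(f,hub+.06*r(.7),x_scale=.01);d=s.x-hub
print(s.x,s.fun,"u,y,n mm",d@u*1e3,d@yv*1e3,d@n_*1e3,"expected",-60*np.cos(.7),60*np.sin(.7))
```

```text
[0.46046978 0.30809802 0.10889755] [-0.06885892  0.23447676  0.22951612 -0.03434934] u,y,n mm -42.664188219781686 39.485831926975784 -1.0044784188063387 expected -45.89053123706931 38.65306123426146
```

{"name": "servo_tool", "arguments": {
  "moves": "0 0 0 0 0 -8.5 50; 0 0 0 0 0 -17 50; 0 0 0 0 0 -25.5 50; 0 0 0 0 0 -34 50; 0 0 0 0 0 -34 50; 0 0 15 0 0 -34 50; 0 0 30 0 0 -34 50; 0 0 40 0 0 -34 50; 0 0 47 0 0 -34 50; 0 0 47 0 0 -34 50"
}}

```text
time: 8.65
tcp_pos: [0.4511, 0.2993, 0.1361]
ee_rot: [0.245, -0.482, 0.837, -0.084]
contact_force: [-0.3, 0.3, -0.6]
gripper_width: 0.0498
```

```bash
python3 ov.py ov7 .7
python3 - <<'E'
from ov import *
ov("ov7t",.7,"top",(250,210,330,270))
E
```

```text
t 8.65 w 49.772169442913594 F tool [0.04 0.56 0.38] M [-0.42  0.27  0.03] q7 [-1.06  0.2   0.19  2.3   0.91  0.37  0.91]
 hubframe mm: u,y,n [-38.5  32.6  28. ] rho,q 50.42354435264982 0.7027851857616884 toolx az q -0.8545099691582271 z.-n 0.05080842090995748
```

View pics/ov7.png

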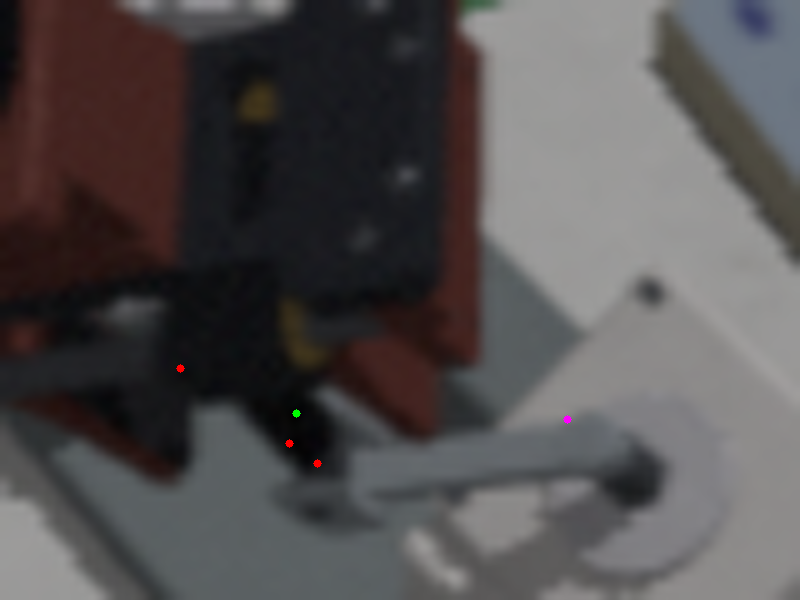

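View pics/ov7t.png

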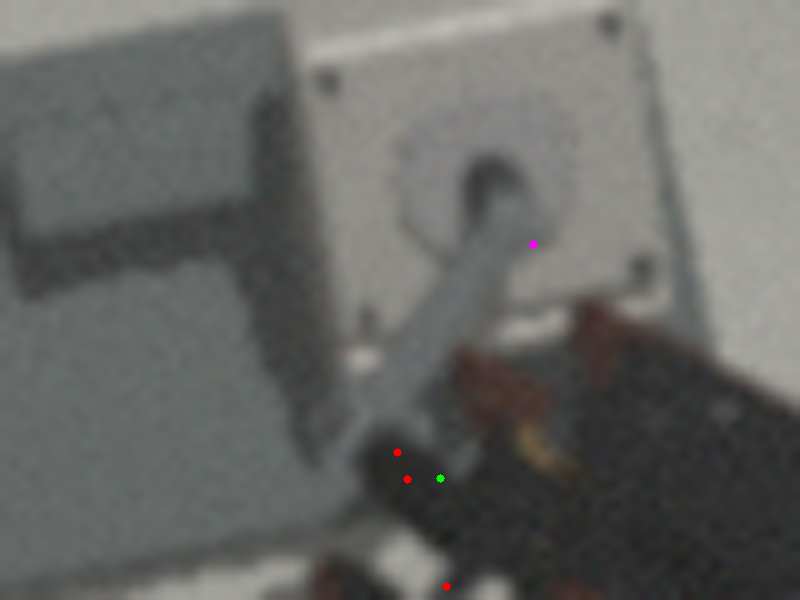

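{"name": "servo_tool", "arguments": {
  "moves": "0 2 0 0 0 0 45; 0 4 0 0 0 0 38; 0 7 0 0 0 0 32; 0 7 0 0 0 0 27; 0 7 0 0 0 0 22; 0 7 0 0 0 0 20; 0 7 0 0 0 0 20"
}}

```text
time: 9.45
tcp_pos: [0.4457, 0.3031, 0.1343]
ee_rot: [0.245, -0.483, 0.837, -0.084]
contact_force: [0.6, -0.0, 0.4]
gripper_width: 0.0198
```

```bash
python3 ov.py ov8 .7
```

```text
t 9.45 w 19.763651095548347 F tool [-0.33 -0.57 -0.03] M [-0.25  0.3   0.05] q7 [-1.08  0.2   0.19  2.31  0.93  0.37  0.88]
 hubframe mm: u,y,n [-43.3  37.4  28.7] rho,q 57.23055230726802 0.7119946918707001 toolx az q -0.8556062076910034 z.-n 0.08201584821217825
```

View pics/ov8.png

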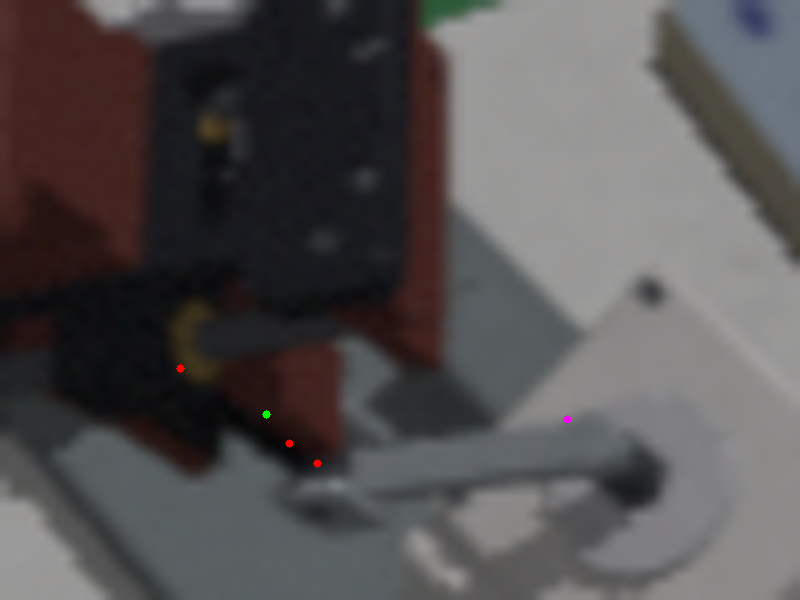

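{"name": "servo_tool", "arguments": {
  "moves": "0 0 0 0 0 0 18; 0 0 0 0 0 0 17; 0 0 0 0 0 0 16.5; 0 0 0 0 0 0 16.5"
}}

```text
time: 9.9
tcp_pos: [0.4454, 0.3034, 0.1341]
ee_rot: [0.245, -0.483, 0.837, -0.084]
contact_force: [-0.2, 0.5, -0.9]
gripper_width: 0.0164
```

```bash
python3 -c "
from k import *
where()"
```

```text
t 9.9 w 16.440185518273733 F tool [-0.03  0.76  0.72] M [-0.85  0.34  0.07] q7 [-1.08  0.2   0.19  2.31  0.93  0.37  0.88]
 hubframe mm: u,y,n [-43.7  37.7  28.7] rho,q 57.68502137694249 0.7122129521938341 toolx az q -0.8559871247972836 z.-n 0.11177452080621779
```

{"name": "servo_tool", "arguments": {
  "moves": "0 1 0 0 0 0 16.5; 0 2 0 0 0 0 16.5; 0 2 0 0 0 0 16.5"
}}

```text
time: 10.2
tcp_pos: [0.4439, 0.3043, 0.1333]
ee_rot: [0.245, -0.483, 0.837, -0.084]
contact_force: [-0.6, -0.7, -0.1]
gripper_width: 0.0166
```

```bash
python3 -c "
from k import *
where()"
```

```text
t 10.2 w 16.576005459697782 F tool [ 0.84  0.13 -0.25] M [-0.42  0.28  0.  ] q7 [-1.09  0.2   0.19  2.31  0.93  0.37  0.87]
 hubframe mm: u,y,n [-45.2  38.9  28.7] rho,q 59.63820257858456 0.7114967642844625 toolx az q -0.8560310261009249 z.-n 0.09515257630874717
```

{"name": "servo_tool", "arguments": {
  "moves": "0 1 0 0 0 0 16.5; 0 2 0 0 0 0 16.5; 0 2 0 0 0 0 16.5"
}}

```text
time: 10.5
tcp_pos: [0.4431, 0.3047, 0.1329]
ee_rot: [0.245, -0.482, 0.837, -0.084]
contact_force: [4.5, -3.2, 2.4]
gripper_width: 0.0169
```

```bash
python3 -c "
from k import *
where()
from ov import ov
ov('ov9',.7)
ov('ov9t',.7,'top',(250,210,330,270))"
```

```text
t 10.5 w 16.851220862314747 F tool [ 0.02 -6.03 -0.14] M [0.89 0.27 0.02] q7 [-1.09  0.2   0.19  2.31  0.94  0.37  0.86]
 hubframe mm: u,y,n [-45.9  39.4  28.7] rho,q 60.54399258326944 0.7090997083307726 toolx az q -0.8550273949974794 z.-n 0.04051169393924456
```

View pics/ov9.png

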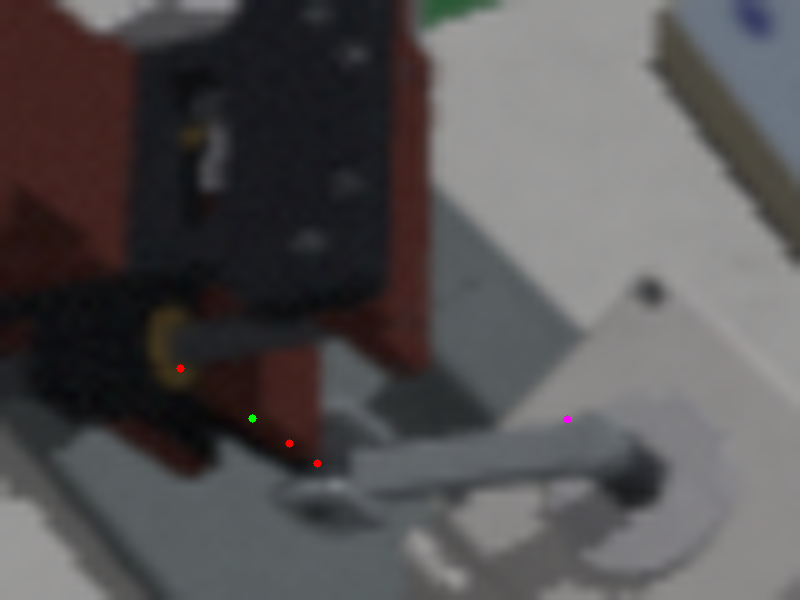

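View pics/ov9t.png

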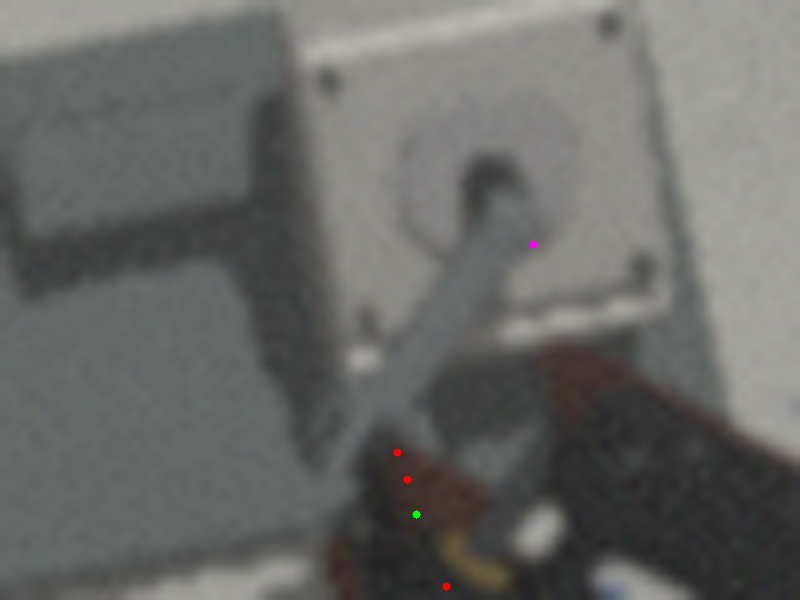

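{"name": "servo_tool", "arguments": {
  "moves": "0 0 0 0 0 0 20; 0 -0.5 0 0 0 0 24; 0 -0.5 0 0 0 8 24; 0 -0.5 0 0 0 16 24; 0 -0.5 0 0 0 24 24; 0 -0.5 0 0 0 32 24; 0 -0.5 0 0 0 40 24; 0 -0.5 0 0 0 45 22; 0 -0.5 0 0 0 45 20; 0 -0.5 0 0 0 45 18; 0 -0.5 0 0 0 45 17; 0 -0.5 0 0 0 45 17"
}}

```text
time: 11.8
tcp_pos: [0.4434, 0.3045, 0.1331]
ee_rot: [0.259, -0.126, 0.958, 0.016]
contact_force: [-0.1, 0.2, -1.2]
gripper_width: 0.017
```

```bash
python3 -c "
from k import *
where()"
```

```text
t 11.8 w 17.01013144137925 F tool [0.65 0.25 0.98] M [-0.11  0.45 -0.01] q7 [-1.2   0.2   0.31  2.32  0.9   0.35  0.12]
 hubframe mm: u,y,n [-45.7  39.1  28.6] rho,q 60.140781111945266 0.7088452627222176 toolx az q -0.07091567643388177 z.-n 0.03776887993555854
```

```bash
cat > cr.py <<'E'
import sys
from k import *
s,x,T=tool(); h=T.T@(hub-x)*1000
step,N=float(sys.argv[1]),int(sys.argv[2]); rot=float(sys.argv[3]) if len(sys.argv)>3 else 1
h=h[:2]; R0=float(sys.argv[4]) if len(sys.argv)>4 else np.linalg.norm(h)
g=sys.argv[5] if len(sys.argv)>5 else "17"
hh=-h/np.linalg.norm(h)*R0
print("hub in tool",h)
o=[]
for i in range(1,N+1):
    a=np.radians(step*i);c,s_=np.cos(a),np.sin(a)
    P=h+np.array([c*hh[0]-s_*hh[1],s_*hh[0]+c*hh[1]])
    o.append(f"{P[0]:.1f} {P[1]:.1f} 0 0 0 {step*i*rot:g} {g}")
print("; ".join(o))
E
python3 cr.py 7 11 1 60.5
```

```text
hub in tool [-42.74948145 -42.2963202 ]
-5.2 5.2 0 0 0 7 17; -11.3 9.4 0 0 0 14 17; -17.8 12.8 0 0 0 21 17; -24.8 15.5 0 0 0 28 17; -31.9 17.2 0 0 0 35 17; -39.3 18.1 0 0 0 42 17; -46.6 18.1 0 0 0 49 17; -54.0 17.2 0 0 0 56 17; -61.1 15.3 0 0 0 63 17; -68.0 12.7 0 0 0 70 17; -74.5 9.2 0 0 0 77 17
```

{"name": "servo_tool", "arguments": {
  "moves": "-5.2 5.2 0 0 0 7 17; -11.3 9.4 0 0 0 14 17; -17.8 12.8 0 0 0 21 17; -24.8 15.5 0 0 0 28 17; -24.8 15.5 0 0 0 28 17"
}}

```text
time: 12.3
tcp_pos: [0.4608, 0.3246, 0.1449]
ee_rot: [0.247, 0.111, 0.959, 0.077]
contact_force: [-0.5, -0.9, -0.9]
gripper_width: 0.0169
```

```bash
python3 ov.py ov10 1.2; python3 cr.py 7.5 11 1 60.5
```

```text
t 12.3 w 16.88487807146536 F tool [ 0.57 -1.18  0.48] M [ 0.5   0.46 -0.05] q7 [-1.24  0.22  0.37  2.25  0.77  0.37 -0.23]
 hubframe mm: u,y,n [-21.7  55.6  28.5] rho,q 59.691976903368804 1.1986902893605587 toolx az q 0.41977410838442164 z.-n 0.06590423168185142
hub in tool [-42.73009131 -42.1621773 ]
-5.6 5.6 0 0 0 7.5 17; -12.1 10.0 0 0 0 15 17; -19.2 13.6 0 0 0 22.5 17; -26.7 16.2 0 0 0 30 17; -34.4 17.8 0 0 0 37.5 17; -42.3 18.3 0 0 0 45 17; -50.2 17.9 0 0 0 52.5 17; -58.0 16.4 0 0 0 60 17; -65.5 13.9 0 0 0 67.5 17; -72.6 10.4 0 0 0 75 17; -79.2 6.1 0 0 0 82.5 17
```

View pics/ov10.png

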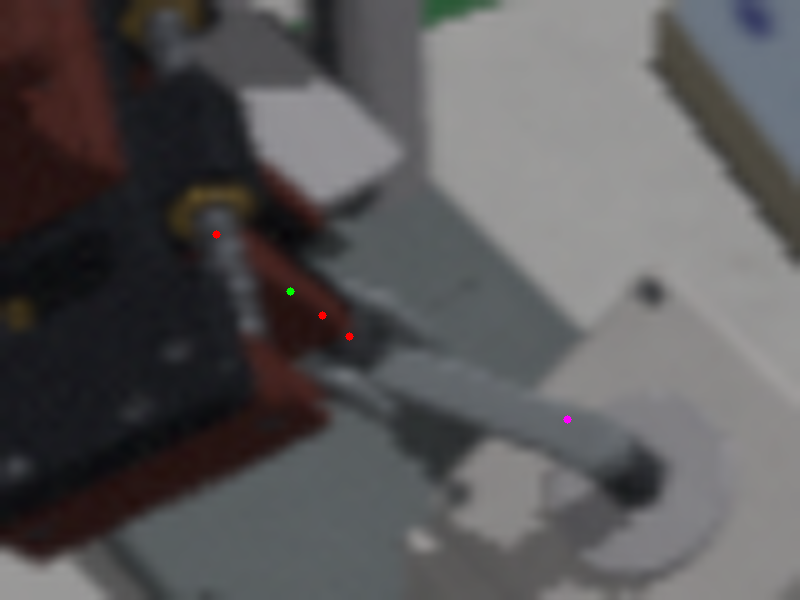

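Cranking works with tiny forces. Continue.

{"name": "servo_tool", "arguments": {
  "moves": "-5.6 5.6 0 0 0 7.5 17; -12.1 10 0 0 0 15 17; -19.2 13.6 0 0 0 22.5 17; -26.7 16.2 0 0 0 30 17; -34.4 17.8 0 0 0 37.5 17; -42.3 18.3 0 0 0 45 17; -50.2 17.9 0 0 0 52.5 17; -58 16.4 0 0 0 60 17; -65.5 13.9 0 0 0 67.5 17; -72.6 10.4 0 0 0 75 17; -79.2 6.1 0 0 0 82.5 17; -79.2 6.1 0 0 0 82.5 17"
}}

```text
time: 13.55
tcp_pos: [0.5287, 0.3105, 0.1819]
ee_rot: [0.135, 0.714, 0.651, 0.22]
contact_force: [-0.9, -0.0, -1.3]
gripper_width: 0.0173
```

```bash
python3 -c "
from k import *
where()"; python3 cr.py 7.5 6 1 60.5
```

```text
t 13.55 w 17.272578893440567 F tool [-0.26 -1.42  0.72] M [ 0.63 -0.24  0.01] q7 [-1.29  0.24  0.6   2.14  0.36  0.37 -1.13]
 hubframe mm: u,y,n [52.2 28.9 28.5] rho,q 59.68046580645442 2.6361334803155025 toolx az q 1.8538670556774428 z.-n 0.055784439543981636
hub in tool [-42.30473708 -42.06645623]
-5.3 5.8 0 0 0 7.5 17; -11.9 10.2 0 0 0 15 17; -19.0 13.8 0 0 0 22.5 17; -26.5 16.3 0 0 0 30 17; -34.2 17.9 0 0 0 37.5 17; -42.1 18.4 0 0 0 45 17
```

{"name": "servo_tool", "arguments": {
  "moves": "-5.3 5.8 0 0 0 7.5 17; -11.9 10.2 0 0 0 15 17; -19 13.8 0 0 0 22.5 17; -26.5 16.3 0 0 0 30 17; -34.2 17.9 0 0 0 37.5 17; -42 18.4 0 0 0 45 17; -50 18 0 0 0 52.5 17; -57.8 16.5 0 0 0 60 17; -65.3 14 0 0 0 67.5 17; -72.4 10.5 0 0 0 75 17; -79 6.2 0 0 0 82.5 17; -79 6.2 0 0 0 82.5 17"
}}

```text
time: 14.75
tcp_pos: [0.529, 0.2318, 0.1735]
ee_rot: [-0.043, 0.966, 0.02, 0.255]
contact_force: [0.5, 1.2, -0.4]
gripper_width: 0.0169
```

```bash
python3 -c "
from k import *
where()
from ov import ov
ov('ov11',4.07,b=(190,150,290,225),s_=8)"
```

```text
t 14.75 w 16.92559389167308 F tool [ 0.27 -1.15  0.77] M [-0.03 -0.58  0.03] q7 [-1.47  0.23  0.97  2.25 -0.03  0.26 -2.05]
 hubframe mm: u,y,n [ 35.4 -48.4  28.5] rho,q 59.94627287965752 -2.201937951972387 toolx az q -2.9936637037975604 z.-n 0.05603858212063742
```

View pics/ov11.png

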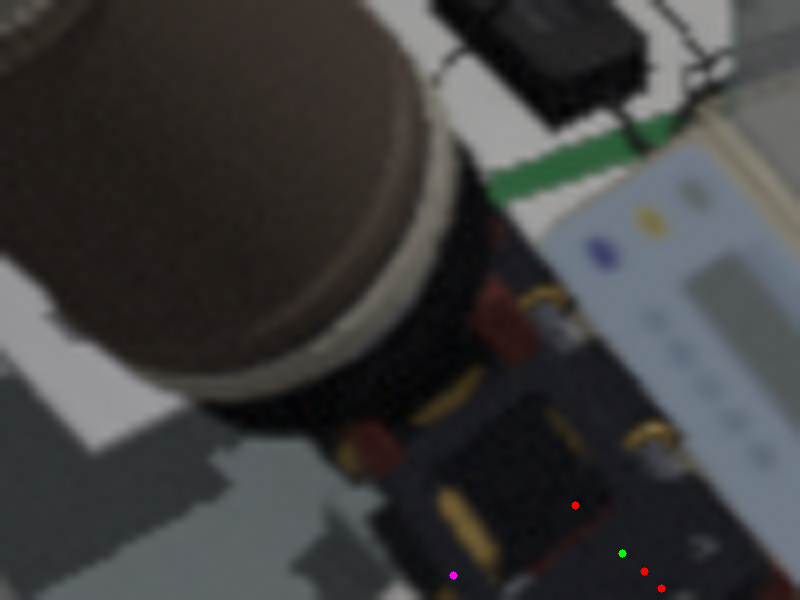

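{"name": "servo_tool", "arguments": {
  "moves": "0 0 0 0 0 0 22; 0 0 0 0 0 0 30; 0 0 0 0 0 -8.5 32; 0 0 0 0 0 -17 32; 0 0 0 0 0 -25.5 32; 0 0 0 0 0 -34 32; 0 0 0 0 0 -42.5 32; 0 0 0 0 0 -51 32; 0 0 0 0 0 -59.5 32; 0 0 0 0 0 -68 32; 0 0 0 0 0 -76.5 32; 0 0 0 0 0 -85 32"
}}

```text
time: 16.0
tcp_pos: [0.5297, 0.2322, 0.174]
ee_rot: [0.142, 0.694, 0.672, 0.217]
contact_force: [-0.2, -0.3, -0.5]
gripper_width: 0.0317
```

```bash
python3 -c "
from k import *
where()"
```

```text
t 16.0 w 31.726948424893216 F tool [-0.31 -0.41  0.3 ] M [ 0.57 -0.17  0.01] q7 [-1.14  0.17  0.57  2.24  0.38  0.29 -0.97]
 hubframe mm: u,y,n [ 36.3 -48.2  28.6] rho,q 60.33673387035021 -2.216781320183528 toolx az q 1.7937641902380241 z.-n 0.036685750907624125
```

{"name": "servo_tool", "arguments": {
  "moves": "0 0 0 0 0 -8.5 32; 0 0 0 0 0 -17 32; 0 0 0 0 0 -25.5 32; 0 0 0 0 0 -34 32; 0 0 0 0 0 -42.5 32; 0 0 0 0 0 -51 32; 0 0 0 0 0 -59.5 32; 0 0 0 0 0 -68 32; 0 0 0 0 0 -76.5 30; 0 0 0 0 0 -85 26; 0 0 0 0 0 -93.5 23; 0 0 0 0 0 -95 20"
}}

```text
time: 17.2
tcp_pos: [0.53, 0.2321, 0.1742]
ee_rot: [0.256, -0.029, 0.965, 0.041]
contact_force: [-0.1, -0.6, 0.1]
gripper_width: 0.0206
```

{"name": "servo_tool", "arguments": {
  "moves": "0 0 0 0 0 0 18; 0 0 0 0 0 0 17; 0 0 0 0 0 0 17"
}}

```text
time: 17.5
tcp_pos: [0.5301, 0.2321, 0.1742]
ee_rot: [0.256, -0.028, 0.965, 0.041]
contact_force: [-1.8, 0.3, 0.7]
gripper_width: 0.0173
```

```bash
python3 -c "
from k import *
where()"; python3 cr.py 7.5 11 1 60.5;python3 - <<'E'
from ov import *
ov("ov12",4.08)
ov("ov12t",4.08,"top",(250,190,330,250))
E
```

```text
t 17.5 w 17.250741767288968 F tool [ 1.23  0.45 -1.45] M [0.03 0.42 0.08] q7 [-0.81  0.16  0.2   2.22  0.58  0.33  0.5 ]
 hubframe mm: u,y,n [ 36.7 -48.3  28.6] rho,q 60.681365440396114 -2.2212722244284233 toolx az q 0.13241661539392513 z.-n 0.057697154186507324
hub in tool [42.82364648 43.03273816]
6.1 -5.1 0 0 0 7.5 17; 12.7 -9.4 0 0 0 15 17; 19.8 -12.9 0 0 0 22.5 17; 27.3 -15.4 0 0 0 30 17; 35.1 -17.0 0 0 0 37.5 17; 43.0 -17.5 0 0 0 45 17; 50.9 -16.9 0 0 0 52.5 17; 58.6 -15.4 0 0 0 60 17; 66.1 -12.8 0 0 0 67.5 17; 73.2 -9.3 0 0 0 75 17; 79.8 -4.9 0 0 0 82.5 17
```

View pics/ov12.png

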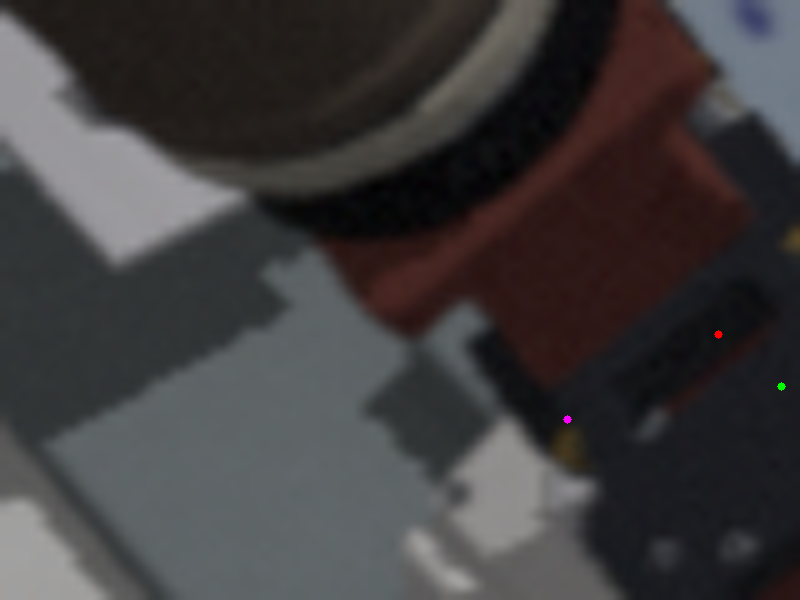

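View pics/ov12t.png

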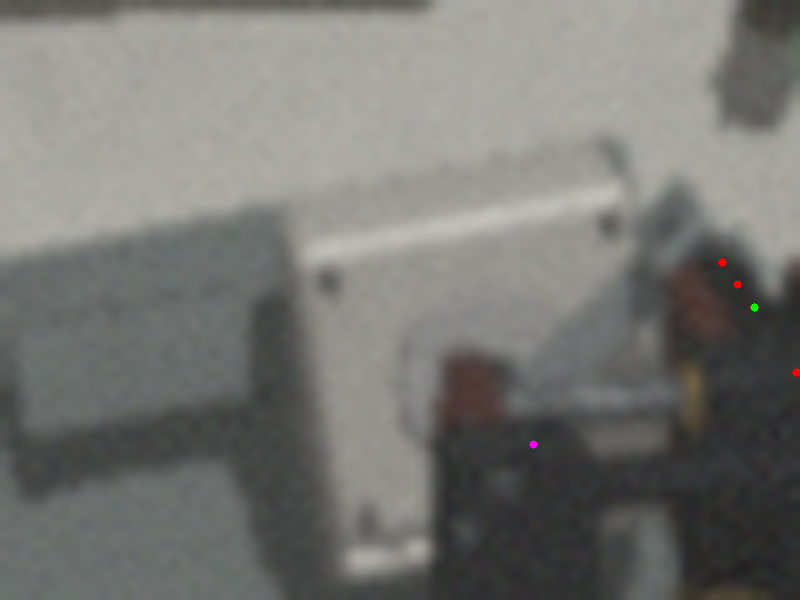

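{"name": "servo_tool", "arguments": {
  "moves": "6 -5 0 0 0 7.5 17; 12.7 -9.4 0 0 0 15 17; 19.8 -12.9 0 0 0 22.5 17; 27.3 -15.4 0 0 0 30 17; 35.1 -17 0 0 0 37.5 17; 43 -17.5 0 0 0 45 17; 50.9 -16.9 0 0 0 52.5 17; 58.6 -15.4 0 0 0 60 17; 66 -12.8 0 0 0 67.5 17; 73.2 -9.3 0 0 0 75 17; 73.2 -9.3 0 0 0 75 17"
}}

```text
time: 18.7
tcp_pos: [0.4668, 0.2215, 0.1373]
ee_rot: [0.177, 0.566, 0.783, 0.189]
contact_force: [0.0, -0.2, 0.8]
gripper_width: 0.0171
```

```bash
python3 -c "
from k import *
where()"; python3 cr.py 7.5 4 1 60.5
cat > lev.py <<'E'
import sys
from k import *
fn=sys.argv[1]; zt=float(sys.argv[2])
c,s=np.cos(p[2]),np.sin(p[2])
for cam in("scene","top"):
    im,d=arm.camera(cam); np.savez(fn+cam+".npz",im=im,d=d)
    cc,rr=np.meshgrid(np.arange(512),np.arange(384)); W=unproj(cam,cc,rr,d)
    x=W[...,0]-p[0];y=W[...,1]-p[1]; L=np.stack([c*x+s*y,-s*x+c*y,W[...,2]],-1)*1000; L[d==0]=1e4
    m=(abs(L[...,2]-zt)<6)&(L[...,1]>150)&(L[...,1]<228)&(L[...,0]>-35)&(L[...,0]<40)
    mp=(L[...,1]>234)&(L[...,1]<244)&(abs(L[...,0])<8)&(abs(L[...,2]-101)<7)
    z=L[...,2]
    print(cam,"table",m.sum(),np.median(z[m]) if m.any() else None,"std",z[m].std() if m.any() else None,"ptr",mp.sum(),np.round(z[mp],1))
    b=(165,140,245,200) if cam=="scene" else (180,215,260,275)
    save(fn+cam+".png",im[b[1]:b[3],b[0]:b[2]],10)
E
python3 lev.py l1 92
```

```text
t 18.7 w 17.07164170529415 F tool [-0.25  0.36 -0.72] M [ 0.44  0.04 -0.07] q7 [-1.27  0.14  0.61  2.4   0.79  0.22 -1.1 ]
 hubframe mm: u,y,n [-37.3 -46.8  28.7] rho,q 59.778379697864935 -0.8979648035296797 toolx az q 1.4418578042374526 z.-n 0.05994294588645771
hub in tool [41.56220065 42.92765976]
5.5 -5.7 0 0 0 7.5 17; 12.2 -9.9 0 0 0 15 17; 19.3 -13.3 0 0 0 22.5 17; 26.9 -15.8 0 0 0 30 17
scene table 319 92.26501595562306 std 1.2651167805217873 ptr 9 [101.6 102.9 101.7 101.7  97.1 101.5 100.2 100.5  97.8]
top table 928 92.52335635245066 std 1.7671293238820147 ptr 7 [102.  100.7 100.5 101.9 100.4  98.4 100.7]
```

View pics/l1scene.png

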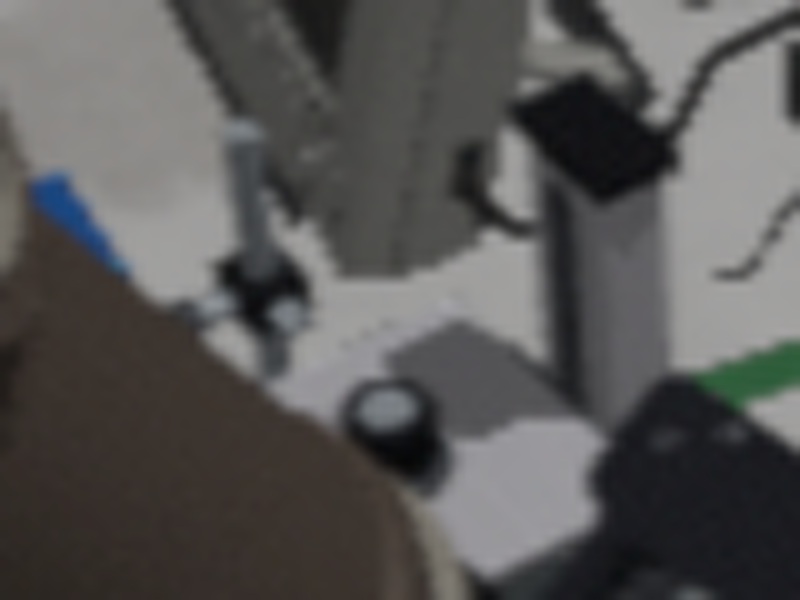

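View pics/l1top.png

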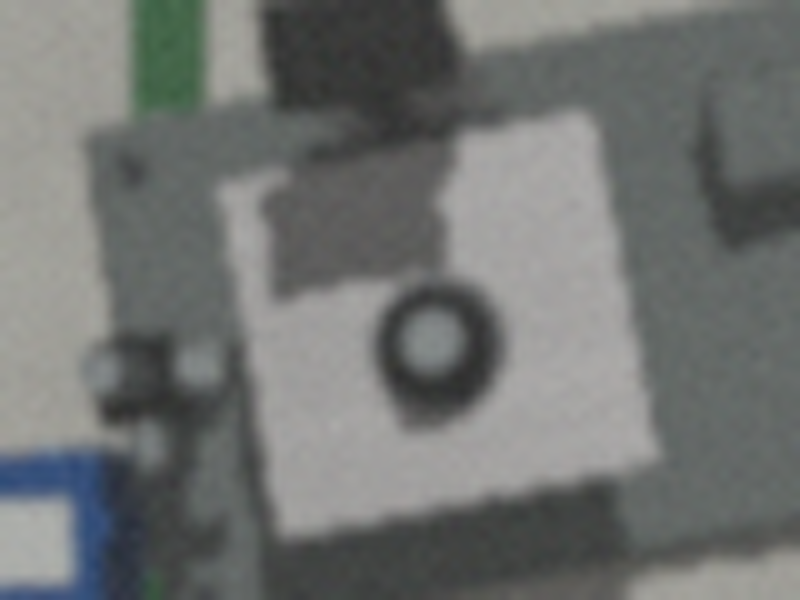

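{"name": "servo_tool", "arguments": {
  "moves": "5.5 -5.7 0 0 0 7.5 17; 12.2 -9.9 0 0 0 15 17; 19.3 -13.3 0 0 0 22.5 17; 19.3 -13.3 0 0 0 22.5 17"
}}

```text
time: 19.2
tcp_pos: [0.4506, 0.2357, 0.1296]
ee_rot: [0.138, 0.705, 0.66, 0.219]
contact_force: [0.6, -0.3, 1.1]
gripper_width: 0.0169
```

```bash
python3 -c "
from k import *
where()"; python3 cr.py 7.5 5 1 60.5
```

```text
t 19.2 w 16.89137315101035 F tool [-0.14  1.12 -0.71] M [ 0.3  -0.14 -0.1 ] q7 [-1.45  0.17  0.75  2.42  0.81  0.2  -1.56]
 hubframe mm: u,y,n [-52.6 -29.7  28.6] rho,q 60.43877416708654 -0.51436395251123 toolx az q 1.8266530580107994 z.-n 0.05266073773653966
hub in tool [42.08287743 43.35405947]
6.0 -5.2 0 0 0 7.5 17; 12.6 -9.5 0 0 0 15 17; 19.8 -12.9 0 0 0 22.5 17; 27.3 -15.3 0 0 0 30 17; 35.1 -16.7 0 0 0 37.5 17
```

{"name": "servo_tool", "arguments": {
  "moves": "6 -5.2 0 0 0 7.5 17; 12.6 -9.5 0 0 0 15 17; 19.8 -12.9 0 0 0 22.5 17; 27.3 -15.3 0 0 0 30 17; 27.3 -15.3 0 0 0 30 17"
}}

```text
time: 19.7
tcp_pos: [0.4385, 0.2644, 0.1257]
ee_rot: [0.078, 0.851, 0.457, 0.247]
contact_force: [0.4, 0.0, 0.2]
gripper_width: 0.0169
```

```bash
python3 -c "
from k import *
where()"; python3 cr.py 5 5 1 60.5
python3 - <<'E'
from k import *
c,s=np.cos(p[2]),np.sin(p[2])
cc,rr=np.meshgrid(np.arange(512),np.arange(384))
for cam in("top","scene"):
    D=[]
    for i in range(8):
        im,d=arm.camera(cam); D.append(np.where(d>0,d,np.nan))
    d=np.nanmean(D,0); sd=np.nanstd(D,0)
    W=unproj(cam,cc,rr,d); x=W[...,0]-p[0];y=W[...,1]-p[1]; L=np.stack([c*x+s*y,-s*x+c*y,W[...,2]],-1)*1000; np.savez("avg_"+cam,L=L,im=im)
    z=L[...,2]
    m=(abs(z-97)<6)&(L[...,1]>150)&(L[...,1]<228)&(L[...,0]>-35)&(L[...,0]<40)
    print(cam,"table",m.sum(),np.median(z[m]),z[m].std(),"noise",np.nanmedian(sd[m])*1e3)
    a=L[(L[...,1]>150)&(L[...,1]<228)&(abs(z-97)<3)&(L[...,0]>-35)&(L[...,0]<40)]
    if cam=="top": b=(slice(246,257),slice(194,205))
    else: b=(slice(164,178),slice(186,200))
    print(z[b].round(1)); print(L[...,1][b].round(0).astype(int))
    save("av_"+cam+".png",im[b[0].start-15:b[0].stop+30,b[1].start-15:b[1].stop+45],10)
E
```

```text
t 19.7 w 16.862161624383855 F tool [0.28 0.38 0.01] M [ 0.31 -0.44 -0.  ] q7 [-1.63  0.22  0.88  2.41  0.68  0.19 -2.03]
 hubframe mm: u,y,n [-60.1   0.7  28.5] rho,q 60.10595540387885 0.011398653404828745 toolx az q 2.346168783066548 z.-n 0.06994271061040686
hub in tool [41.57089302 43.3687856 ]
3.7 -3.8 0 0 0 5 17; 7.9 -6.9 0 0 0 10 17; 12.4 -9.7 0 0 0 15 17; 17.2 -12.0 0 0 0 20 17; 22.1 -13.9 0 0 0 25 17
top table 955 97.73428390137505 1.0275091335034114 noise 1.4119526
[[ 16.6  16.2  15.5  16.3  16.   17.1  16.1  16.7  16.3  16.3  96.8]
 [ 16.7  16.6  16.3  16.7  16.3  17.9  15.9  17.3  16.5  16.9  97. ]
 [104.9 106.3 106.4  98.8  17.2  16.5  16.3  17.1  17.   17.8  97.3]
 [106.6 106.2 107.  102.9  17.7  16.8  17.7  17.   18.   18.1  97.6]
 [105.8 107.6 107.2 104.3 101.1 101.8 102.1 101.6  17.3  17.9  16.7]
 [117.4 106.5 107.  105.1 101.1 101.6 101.  100.7  17.3  16.7  14.9]
 [120.7 107.1 106.3 105.9 101.8 101.2 101.  100.4 100.1  16.2  16. ]
 [117.2 106.6 106.7 105.7 101.6  45.6  30.4  23.2  21.6  17.3  16.7]
 [106.7 107.4 107.5 106.6 100.1  40.7  25.8  22.8  19.9  16.3  17.3]
 
[... 3105 characters left out ...]
1 259 254 252 251 252 252 250 363 361 360 342 339]
 [261 258 257 255 252 251 250 249 248 247 357 356 342 339]
 [261 256 253 252 250 248 248 246 246 246 354 352 349 348]
 [255 255 251 249 247 247 246 246 246 246 350 348 345 344]
 [253 253 252 246 246 245 247 244 243 245 346 344 341 340]
 [252 252 252 247 247 245 242 241 239 238 341 339 338 336]
 [356 353 353 247 246 246 242 237 236 237 337 336 334 332]
 [351 350 347 346 247 252 251 237 337 335 334 332 231 229]
 [347 345 344 342 255 253 251 251 332 331 230 229 227 225]
 [343 342 339 339 254 253 251 251 229 228 227 226 223 222]
 [339 338 336 334 255 253 229 228 226 225 222 222 220 218]
 [337 335 332 329 229 227 226 224 223 221 220 219 217 215]]
```

View pics/av_scene.png

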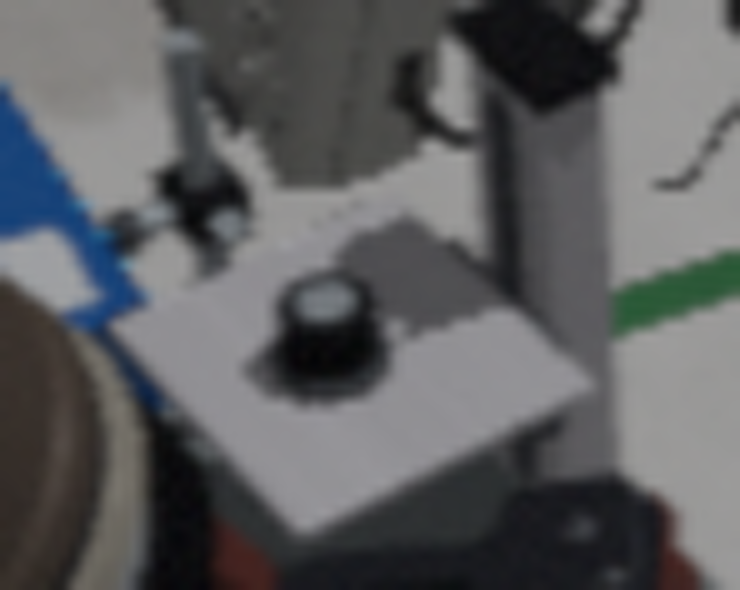

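View pics/av_top.png

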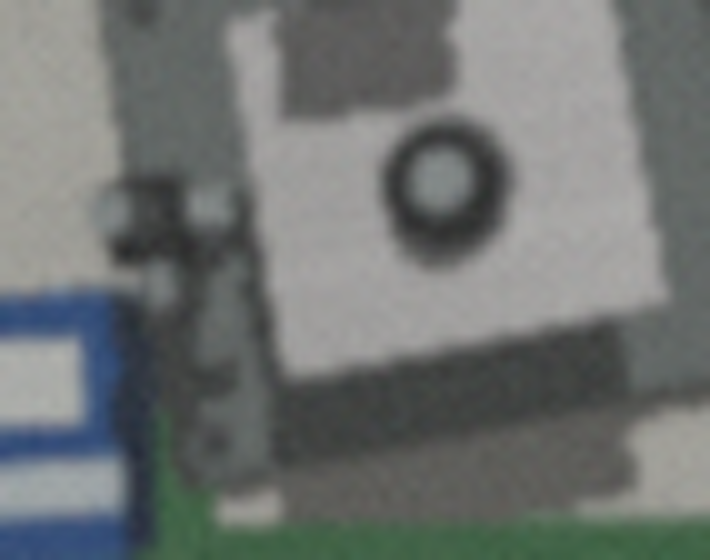

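{"name": "servo_tool", "arguments": {
  "moves": "3.7 -3.8 0 0 0 5 17; 7.9 -6.9 0 0 0 10 17; 12.4 -9.7 0 0 0 15 17; 15.3 -11.1 0 0 0 18 17; 15.3 -11.1 0 0 0 18 17; 15.3 -11.1 0 0 0 18 17; 15.3 -11.1 0 0 0 18 17"
}}

```text
time: 21.2
tcp_pos: [0.437, 0.2826, 0.127]
ee_rot: [0.038, 0.912, 0.317, 0.256]
contact_force: [0.9, -2.5, -0.4]
gripper_width: 0.0174
```

```bash
cat > av.py <<'E'
import sys
from k import *
c,s=np.cos(p[2]),np.sin(p[2])
cc,rr=np.meshgrid(np.arange(512),np.arange(384))
def meas(N=5):
  for cam in("top","scene"):
    D=[]
    for i in range(N):
        im,d=arm.camera(cam); D.append(np.where(d>0,d,np.nan))
    d=np.nanmean(D,0)
    W=unproj(cam,cc,rr,d); x=W[...,0]-p[0];y=W[...,1]-p[1]; L=np.stack([c*x+s*y,-s*x+c*y,W[...,2]],-1)*1000
    z=L[...,2]
    m=(abs(z-98)<5)&(L[...,1]>150)&(L[...,1]<226)&(L[...,0]>-35)&(L[...,0]<40)
    P=z[250:253,198:202] if cam=="top" else z[170:173,192:196]
    P=P[abs(P-101)<1.6]
    print(cam,"table",m.sum(),np.median(z[m]).round(2),"ptr top",len(P),np.median(P).round(2),"mid-table",(np.median(P)-1.5-np.median(z[m])).round(2))
    b=(190,160,290,235) if cam=="scene" else (250,190,340,257)
    save(sys.argv[1]+cam+".png",im[b[1]:b[3],b[0]:b[2]],8)
where(); meas()
E
python3 av.py a2
```

```text
t 21.2 w 17.391760457820556 F tool [-1.07  2.35  0.59] M [-0.15 -0.48  0.  ] q7 [-1.69  0.25  0.93  2.39  0.54  0.19 -2.24]
 hubframe mm: u,y,n [-57.7  18.9  28.6] rho,q 60.75788733064717 0.31651566419652405 toolx az q 2.6630433819038593 z.-n 0.05532589638298308
top table 903 99.49 ptr top 12 101.09 mid-table 0.1
scene table 512 99.39 ptr top 10 100.72 mid-table -0.17
```

View pics/a2scene.png

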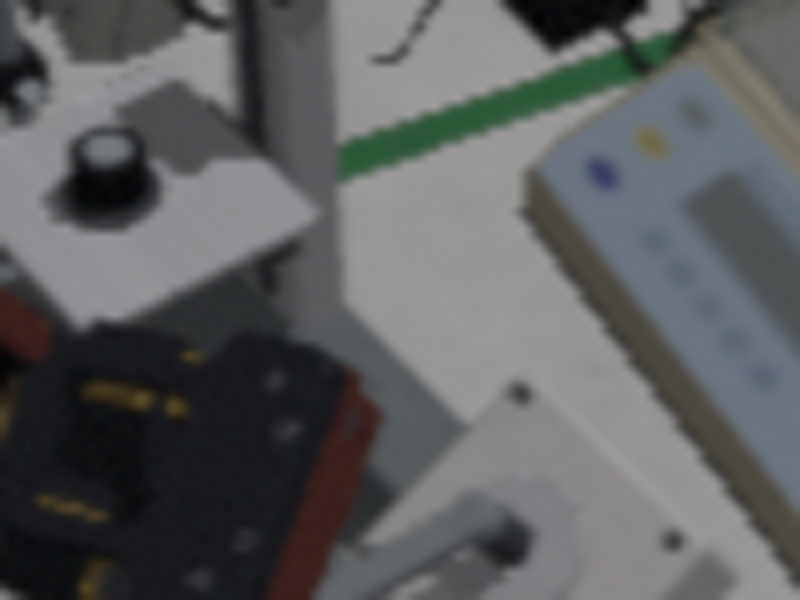

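View pics/a2top.png

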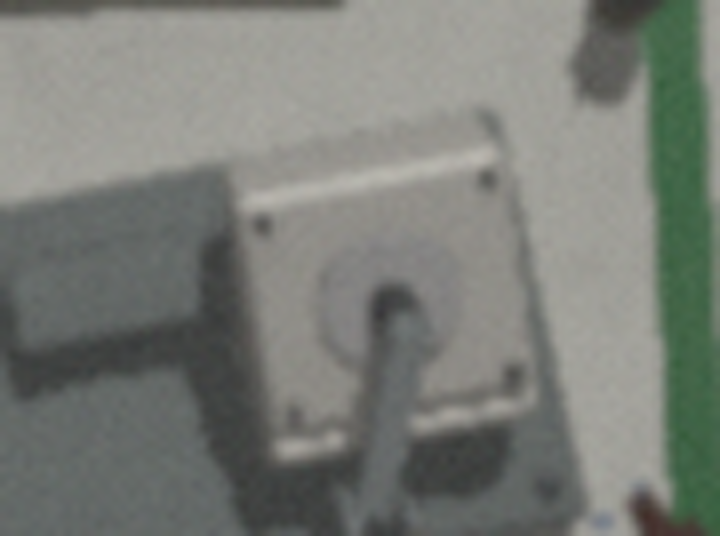

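{"name": "servo_tool", "arguments": {
  "moves": "0 0 0 0 0 0 20; 0 0 0 0 0 0 28; 0 0 -15 0 0 0 32; 0 0 -40 0 0 0 32; 0 0 -60 0 0 0 30; 0 0 -60 0 0 -8.5 30; 0 0 -60 0 0 -17 30; 0 0 -60 0 0 -25.5 25; 0 0 -60 0 0 -34 20; 0 0 -60 0 0 -42.5 15; 0 0 -60 0 0 -51 10; 0 0 -60 0 0 -59.5 5"
}}

```text
time: 22.9
tcp_pos: [0.4074, 0.2775, 0.179]
ee_rot: [0.16, 0.633, 0.73, 0.204]
contact_force: [0.5, 0.2, 0.0]
gripper_width: 0.0063
```

{"name": "servo_tool", "arguments": {
  "moves": "0 0 0 0 0 -8.5 3; 0 0 0 0 0 -17 0; 0 0 0 0 0 -25.5 0; 0 0 0 0 0 -34 0; 0 0 0 0 0 -42.5 0; 0 0 0 0 0 -51 0; 0 0 0 0 0 -59.5 0; 0 0 0 0 0 -68 0; 0 0 0 0 0 -76 0; 0 0 0 0 0 -76 0"
}}

```text
time: 23.9
tcp_pos: [0.4071, 0.2779, 0.1787]
ee_rot: [0.251, 0.048, 0.965, 0.063]
contact_force: [0.1, 1.0, -0.1]
gripper_width: 0.0007
```

```bash
python3 av.py a3; python3 -c "
from ov import *
ov('ov13',.31,b=(190,165,270,245),s_=7)"
```

```text
t 23.9 w 0.6801924734023463 F tool [0.1  0.94 0.22] M [0.08 0.5  0.  ] q7 [-2.4  -0.23  1.38  2.39  1.06  0.68 -0.34]
 hubframe mm: u,y,n [-58.1  19.9  88.6] rho,q 61.42528067052229 0.33050654622690717 toolx az q 0.2912276037035942 z.-n 0.11640271766721667
top table 901 99.51 ptr top 11 101.41 mid-table 0.4
scene table 504 99.45 ptr top 9 100.66 mid-table -0.29
```

View pics/ov13.png

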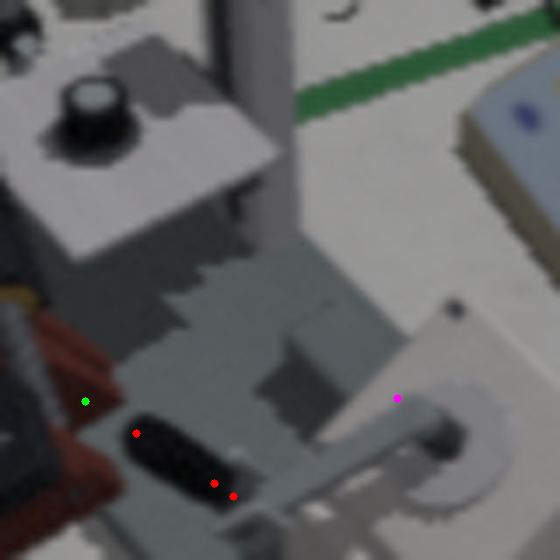

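View pics/a3top.png

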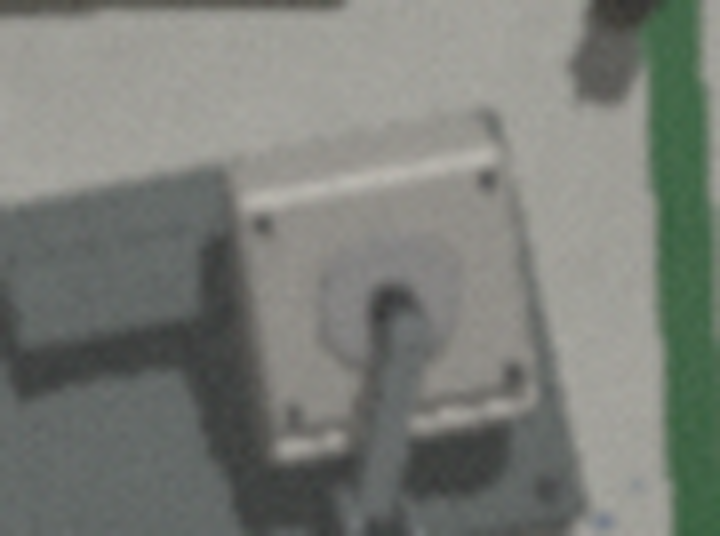

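```bash
python3 -c "
from k import *
q=.3165
P=hub+.0602*r(q)
print(row(P+.027*n_,frame(q)))"
```

```text
(array([-0.6, -0.4, 61.6]), array([0. , 0. , 1.3]))
```

{"name": "servo_tool", "arguments": {
  "moves": "-0.6 -0.4 0 0 0 1.3 12; -0.6 -0.4 0 0 0 1.3 22; -0.6 -0.4 0 0 0 1.3 30; -0.6 -0.4 0 0 0 1.3 32; -0.6 -0.4 10 0 0 1.3 32; -0.6 -0.4 20 0 0 1.3 32; -0.6 -0.4 20 0 0 1.3 32"
}}

```text
time: 25.15
tcp_pos: [0.4122, 0.2736, 0.1691]
ee_rot: [0.25, 0.06, 0.964, 0.067]
contact_force: [-0.7, 0.2, -1.1]
gripper_width: 0.0317
```

```bash
python3 -c "
from k import *
where()
q=.3165
P=hub+.0602*r(q)
print(row(P+.027*n_,frame(q)))"
```

```text
t 25.15 w 31.6667593489737 F tool [1.14 0.02 0.61] M [ 0.15  0.51 -0.  ] q7 [-2.47 -0.29  1.44  2.41  1.15  0.72 -0.43]
 hubframe mm: u,y,n [-59.3  14.7  78.1] rho,q 61.06959151690228 0.2434184420517648 toolx az q 0.3159636845321502 z.-n 0.26191775298983466
(array([-0.8,  4.2, 51.1]), array([ 0.3, -0.1,  0. ]))
```

{"name": "servo_tool", "arguments": {
  "moves": "-20 0 -15 0 0 0 32; -50 0 -30 0 0 0 32; -90 0 -40 0 0 0 32; -120 0 -40 0 0 0 32; -120 0 -40 0 0 0 32"
}}

```text
time: 25.65
tcp_pos: [0.5008, 0.2498, 0.2628]
ee_rot: [0.251, 0.064, 0.963, 0.068]
contact_force: [-0.5, -0.3, -0.1]
gripper_width: 0.0321
```

```bash
python3 -c "
from k import *
where()"
```

```text
t 25.65 w 32.13726352360423 F tool [ 0.4  -0.35 -0.2 ] M [ 0.14  0.48 -0.04] q7 [-2.11 -0.28  1.26  2.18  0.86  0.77  0.08]
 hubframe mm: u,y,n [ 59.  -25.4 118. ] rho,q 64.27997206798756 -2.7351045623750454 toolx az q 0.3235865839207832 z.-n 0.28584436008773
```

{"name": "servo_tool", "arguments": {
  "moves": "0 0 0 0 0 -8.5 40; 0 0 0 0 0 -17 50; 0 0 0 0 0 -25.5 60; 0 0 0 0 0 -34 70; 0 0 0 0 0 -42.5 70; 0 0 0 0 0 -51 70; 0 0 0 0 0 -59.5 70; 0 0 0 0 0 -68 70; 0 0 0 0 0 -76.5 70; 0 0 0 0 0 -85 70; 0 0 0 0 0 -90 70"
}}

```text
time: 26.75
tcp_pos: [0.5001, 0.2494, 0.262]
ee_rot: [0.225, -0.638, 0.725, -0.129]
contact_force: [0.0, -0.1, -0.5]
gripper_width: 0.0699
```

```bash
python3 -c "
from k import *
where()"
```

```text
t 26.75 w 69.91673397553016 F tool [0.17 0.2  0.39] M [-0.46  0.09  0.09] q7 [-2.12 -0.29  1.26  2.18  0.87  0.77  1.65]
 hubframe mm: u,y,n [ 58.  -25.6 117.7] rho,q 63.40148318406133 -2.725234071080237 toolx az q -1.2524653350897528 z.-n 0.26750622148645525
```

```bash
cat > fk.py <<'E'
import numpy as np, itertools
from scipy.spatial.transform import Rotation as Ro
from scipy.optimize import least_squares
data=[([-1.26118995,0.41112396,-0.01268878,1.59622173,0.00560553,1.13429853,-0.08217745],[0.2305673,0.58090639,0.2226297],[3.65e-06,.18776990,.98221304,-8.47e-06])]
rows=[([-1.09,-0.0,.21,2.27,.66,.55,-.34],[0.4366,0.2761,0.2158],[0.233,0.249,0.933,0.113]),
([-1.08,.29,.34,2.28,.91,.24,-.58],[0.4944,0.2875,0.112],[0.233,0.248,0.934,0.112]),
([-1.09,.2,.19,2.31,.94,.37,.86],[0.4431,0.3047,0.1329],[0.245,-0.482,0.837,-0.084]),
([-1.29,.24,.6,2.14,.36,.37,-1.13],[0.5287,0.3105,0.1819],[0.135,0.714,0.651,0.22]),
([-1.47,.23,.97,2.25,-.03,.26,-2.05],[0.529,0.2318,0.1735],[-0.043,0.966,0.02,0.255]),
([-.81,.16,.2,2.22,.58,.33,.5],[0.5301,0.2321,0.1742],[0.256,-0.028,0.965,0.041]),
([-2.4,-.23,1.38,2.39,1.06,.68,-.34],[0.4071,0.2779,0.1787],[0.251,0.048,0.965,0.063]),
([-2.12,-.29,1.26,2.18,.87,.77,1.65],[0.5001,0.2494,0.262],[0.225,-0.638,0.725,-0.129])]
data+=rows
Q=np.array([d[0] for d in data]);P=np.array([d[1] for d in data]);W=np.array([d[2] for d in data]);RR=Ro.from_quat(W[:,[1,2,3,0]])
def rz(a): return Ro.from_euler('z',a)
def ry(a): return Ro.from_euler('y',a)
def chain(q,sg):
    A=[rz(sg[0]*q[...,0]+sg[7])]
    for i,ax in((1,ry),(2,rz),(3,ry),(4,rz),(5,ry),(6,rz)):
        A.append(A[-1]*ax(sg[i]*q[...,i]+(sg[8] if i==6 else 0)))
    return A
if __name__=="__main__":
    best=[]
    for s in itertools.product([1,-1],repeat=5):
        sg0=[s[0],1,s[1],s[2],s[3],s[4],1]
        for s7 in(1,-1):
            sg0[6]=s7
            def f(x):
                return (RR.inv()*chain(Q,sg0+list(x))[-1]).as_rotvec().ravel()
            for x0 in itertools.product([0,1.6,3.1,-1.6],repeat=2):
                r=least_squares(f,x0); best.append((r.cost,tuple(sg0),tuple(r.x)))
    best.sort(key=lambda b:b[0]); 
    for b in best[:4]: print(b)
    sg=list(best[0][1])+list(best[0][2])
    A=chain(Q,sg)
    # linear: P = b + sum_i A_i * o_i
    M=np.concatenate([np.tile(np.eye(3),(len(Q),1,1))]+[a.as_matrix() for a in A],2)
    M=M.reshape(-1,24); sol=np.linalg.lstsq(M,P.ravel(),rcond=1e-3)
    print(sol[0].reshape(8,3).round(3)); print((M@sol[0]-P.ravel()).reshape(-1,3).round(4))
    np.savez("fk.npz",sg=sg,o=sol[0])
E
python3 fk.py
```

```text
(np.float64(0.0002807644232530479), (-1, 1, -1, 1, -1, 1, -1), (np.float64(-0.003524750009670024), np.float64(1.5694095226357854)))
(np.float64(0.0002807644232530487), (-1, 1, -1, 1, -1, 1, -1), (np.float64(-0.003524750666007027), np.float64(1.5694095220272142)))
(np.float64(0.00028076442325304917), (-1, 1, -1, 1, -1, 1, -1), (np.float64(-0.0035247493531871356), np.float64(1.5694095233096543)))
(np.float64(0.0002807644232530494), (-1, 1, -1, 1, -1, 1, -1), (np.float64(-0.0035247510088517774), np.float64(1.5694095214398052)))
[[ 0.001  0.002  0.143]
 [ 0.009 -0.014  0.143]
 [-0.008 -0.014  0.269]
 [ 0.002 -0.007  0.269]
 [ 0.009 -0.007  0.227]
 [-0.005 -0.003  0.227]
 [ 0.007 -0.003  0.182]
 [ 0.002  0.001  0.182]]
[[ 0.      0.0001 -0.    ]
 [ 0.0013 -0.0006 -0.0008]
 [ 0.0002 -0.0015  0.0002]
 [-0.0006  0.0014  0.0008]
 [-0.0002  0.0003  0.0004]
 [ 0.0006  0.0001 -0.0001]
 [-0.0009  0.0005 -0.0008]
 [-0.0006  0.0004  0.0002]
 [ 0.0003 -0.0008  0.0002]]
```

```bash
cat > sim.py <<'E'
import numpy as np
from scipy.spatial.transform import Rotation as Ro
sgn=np.array([-1,1,-1,1,-1,1,-1.]);off=np.array([0,0,0,0,0,0,np.pi/2])
LEN=[.286,None,.538,None,.454,None,.364]
LO=np.array([-2.95,-.29,-1.47,.14,-1.03,.13,-2.86]);HI=np.array([2.95,1.99,1.44,2.54,4.17,1.85,2.86])
def fk(q):
    R=np.eye(3);p=np.array([0,0,.286]);axs=[];org=[]
    a=sgn*q+off
    for i in range(7):
        ax=np.array([0,0,1.]) if i%2==0 else np.array([0,1.,0])
        w=R@ax*sgn[i]; axs.append(w); org.append(p.copy())
        R=R@Ro.from_rotvec(ax*a[i]).as_matrix()
        if i==2: p=p+R[:,2]*.538
        if i==4: p=p+R[:,2]*.454
    p=p+R[:,2]*.364
    J=np.array([np.r_[np.cross(w,p-o),w] for w,o in zip(axs,org)]).T
    return p,R,J
def step(q,P,R,n=10,lam=.02,clamp=True):
    for _ in range(n):
        p,Rc,J=fk(q); e=np.r_[P-p,Ro.from_matrix(R@Rc.T).as_rotvec()]
        if np.linalg.norm(e)<1e-5: break
        q=q+J.T@np.linalg.solve(J@J.T+lam**2*np.eye(6),e)
        if clamp:q=np.clip(q,LO,HI)
    return q
def run(q,shift,rot,N=20,**k):
    p,R,_=fk(q); P1=p+R@np.array(shift)/1000; rv=np.radians(rot)
    for i in range(1,N+1):
        q=step(q,p+(P1-p)*i/N,R@Ro.from_rotvec(np.array(rv)*i/N).as_matrix(),**k)
    return q
if __name__=="__main__":
    np.set_printoptions(precision=2,suppress=True)
    q=np.array([-1.69,.25,.93,2.39,.54,.19,-2.24]); print(fk(q)[0])
    a=run(q,[0,0,-60],[0,0,0]); b=run(a,[0,0,0],[0,0,-136],40); print(a,b,"act [-2.4 -.23 1.38 2.39 1.06 .68 -.34]")
    q=np.array([-1.47,.23,.97,2.25,-.03,.26,-2.05]); print(run(q,[0,0,0],[0,0,-85],40),"act [-1.14 .17 .57 2.24 .38 .29 -.97]")
    q=np.array([-1.14,.17,.57,2.24,.38,.29,-.97]); print(run(q,[0,0,0],[0,0,-95],40),"act [-.81 .16 .2 2.22 .58 .33 .5]")
    q=np.array([-2.47,-.29,1.44,2.41,1.15,.72,-.43]);print(run(q,[-120,4,-40],[0,0,0],40),"act -2.11 -.28  1.26  2.18  .86  .77  .08")
E
python3 sim.py
```

```text
[0.4  0.29 0.13]
[-2.01  0.03  1.1   2.38  0.77  0.46 -2.48] [-1.91  0.02  1.    2.38  0.78  0.46 -0.11] act [-2.4 -.23 1.38 2.39 1.06 .68 -.34]
[-1.15  0.17  0.59  2.25  0.38  0.28 -0.96] act [-1.14 .17 .57 2.24 .38 .29 -.97]
[-0.81  0.15  0.21  2.24  0.58  0.32  0.49] act [-.81 .16 .2 2.22 .58 .33 .5]
[-2.11 -0.29  1.26  2.19  0.87  0.77  0.08] act -2.11 -.28  1.26  2.18  .86  .77  .08
```

Run:
```python
from sim import *
from fk import data
from k import tool
for q,p,w in data: print((fk(np.array(q))[0]-p).round(4))
print(fk(np.array([-1.69,.25,.93,2.39,.54,.19,-2.24]))[0], [0.437, 0.2826, 0.127])
s,x,T=tool(); p,R,_=fk(s["q"]); print(p-x, Ro.from_matrix(R.T@T).magnitude())
```

```text
[-0.0452  0.0175  0.0006]
[-0.0356  0.0259  0.0012]
[-0.0354  0.0256 -0.0024]
[-0.0375  0.0291  0.0001]
[-0.0383  0.0254 -0.0013]
[-0.0335  0.0253 -0.0011]
[-0.0281  0.0373  0.0009]
[-0.0315 -0.0093  0.006 ]
[-0.0331  0.0005  0.0093]
[0.39855024 0.29449011 0.12528171] [0.437, 0.2826, 0.127]
[-0.03533887 -0.00295725  0.00614744] 3.797657256550413e-16
```

```bash
python3 - <<'E'
s=open('sim.py').read()
a=s.index("def fk"); b=s.index("def step")
s=s[:a]+'''O=np.load("fk.npz")["o"].reshape(8,3)
def fk(q):
    R=np.eye(3);p=O[0].copy();axs=[];org=[]
    a=sgn*q+off
    for i in range(7):
        ax=np.array([0,0,1.]) if i%2==0 else np.array([0,1.,0])
        axs.append(R@ax*sgn[i]); org.append(p.copy())
        R=R@Ro.from_rotvec(ax*a[i]).as_matrix(); p=p+R@O[i+1]
    J=np.array([np.r_[np.cross(w,p-o),w] for w,o in zip(axs,org)]).T
    return p,R,J
'''+s[b:]
open('sim.py','w').write(s)
E
python3 sim.py
python3 - <<'E'
from sim import *
from fk import data
from k import *
for q,p,w in data: print((fk(np.array(q))[0]-p).round(4))
s,x,T=tool(); p,R,_=fk(s["q"]); print(p-x)
E
```

```text
[0.44 0.28 0.13]
[-2.03 -0.03  1.11  2.39  0.84  0.5  -2.52] [-2.36 -0.21  1.36  2.39  1.04  0.66 -0.31] act [-2.4 -.23 1.38 2.39 1.06 .68 -.34]
[-1.15  0.17  0.58  2.24  0.39  0.28 -0.97] act [-1.14 .17 .57 2.24 .38 .29 -.97]
[-0.81  0.16  0.19  2.22  0.57  0.33  0.5 ] act [-.81 .16 .2 2.22 .58 .33 .5]
[-2.14 -0.29  1.26  2.18  0.87  0.79  0.06] act -2.11 -.28  1.26  2.18  .86  .77  .08
[-0.002   0.0009 -0.    ]
[ 0.0003  0.0009 -0.0008]
[-0.0008  0.0003  0.0002]
[-0.0016  0.003   0.0008]
[-0.0013  0.0022  0.0004]
[-0.0003  0.002  -0.0001]
[-0.0017  0.0024 -0.0008]
[-0.0016  0.0018  0.0002]
[-0.0006  0.0009  0.0002]
[-0.00288275 -0.00253592 -0.00283925]
```

```bash
cat > search.py <<'E'
from sim import *
from k import *
s,x,T=tool(); q0=s["q"]; qc=.3165
def to(q,P,R,N=None):
    p,R0,_=fk(q); rv=Ro.from_matrix(R0.T@R).as_rotvec()
    if N is None: N=int(max(4,np.linalg.norm(P-p)/.02,np.linalg.norm(rv)/.15))
    for i in range(1,N+1):
        q=step(q,p+(P-p)*i/N,R0@Ro.from_rotvec(rv*i/N).as_matrix(),n=4)
        M.append(np.min(np.r_[q-LO,HI-q]))
    return q
Fr=frame(qc); pre=hub+.0602*r(qc)+.085*n_
rng=np.random.default_rng(0); best=[]
for it in range(250):
    M=[]; q=q0; wps=[]
    for k in range(rng.integers(1,4)):
        P=hub+u*rng.uniform(-.05,.2)+yv*rng.uniform(-.15,.2)+n_*rng.uniform(.09,.25)
        if P[2]<.25: P[2]=.25
        R=Fr@Ro.from_rotvec([rng.uniform(-.6,.6),rng.uniform(-.6,.6),rng.uniform(-2.2,2.2)]).as_matrix()
        wps.append((P,R)); q=to(q,P,R)
    q=to(q,pre,Fr); qa=q; m1=len(M)
    q=to(q,pre-.058*n_,Fr); q=to(q,hub+.0202*r(qc)-.013*n_,Fr)
    e=np.linalg.norm(fk(q)[0]-(hub+.0202*r(qc)-.013*n_))
    best.append((min(M[m1-1:]),m1,e,qa,q,wps))
best.sort(key=lambda b:-b[0]+.004*b[1])
np.set_printoptions(precision=2,suppress=True)
for b in best[:5]: print(b[:5])
import pickle; pickle.dump(best[:5],open("best.pkl","wb"))
E
python3 search.py
```

```text
(np.float64(0.209880019517231), 12, np.float64(4.1989585328052995e-06), array([-0.44,  0.08, -0.52,  2.32,  0.86,  0.52, -0.22]), array([-0.44,  0.31, -0.39,  2.26,  1.26,  0.42, -0.47]))
(np.float64(0.18598184194253853), 13, np.float64(7.678209050063349e-06), array([-0.8 ,  0.05, -0.15,  2.34,  0.82,  0.5 , -0.18]), array([-0.75,  0.28, -0.03,  2.28,  1.15,  0.32, -0.39]))
(np.float64(0.20453159507030394), 20, np.float64(4.680924257019244e-06), array([-0.55,  0.07, -0.4 ,  2.32,  0.85,  0.51, -0.2 ]), array([-0.54,  0.29, -0.27,  2.27,  1.22,  0.38, -0.45]))
(np.float64(0.15423707347713472), 12, np.float64(8.909971768533837e-07), array([-0.92,  0.05, -0.02,  2.34,  0.81,  0.49, -0.17]), array([-0.85,  0.28,  0.09,  2.29,  1.1 ,  0.28, -0.35]))
(np.float64(0.22971920833516046), 31, np.float64(3.1468724138189674e-06), array([ 0.1 ,  0.16, -1.09,  2.3 ,  1.  ,  0.61, -0.32]), array([-0.02,  0.43, -0.89,  2.24,  1.4 ,  0.62, -0.55]))
```

```bash
cat > show.py <<'E'
from sim import *
from k import *
import pickle
B=pickle.load(open("best.pkl","rb")); np.set_printoptions(precision=2,suppress=True)
s,x,T=tool()
for b in (B[0],B[1],B[3]):
    q=s["q"]
    print("----",len(b[5]))
    for P,R in b[5]:
        print("wp",(P-hub)@np.stack([u,yv,n_],1)*1000,"row",row(P,R), "P",P)
        p,R0,_=fk(q); rv=Ro.from_matrix(R0.T@R).as_rotvec(); N=int(max(4,np.linalg.norm(P-p)/.02,np.linalg.norm(rv)/.15))
        for i in range(1,N+1):
            q=step(q,p+(P-p)*i/N,R0@Ro.from_rotvec(rv*i/N).as_matrix(),n=4); print(q)
E
python3 show.py
```

```text
---- 1
wp [ 49.19 -79.24 240.06] row (array([  53.1,   -8.4, -122.6]), array([  4.4, -43.3,  40.9])) P [0.44 0.18 0.36]
[-1.82 -0.29  1.    2.25  0.86  0.67  1.58]
[-1.6  -0.29  0.83  2.31  0.85  0.56  1.52]
[-1.41 -0.29  0.73  2.38  0.81  0.42  1.51]
[-1.26 -0.29  0.68  2.45  0.71  0.28  1.55]
[-1.2  -0.29  0.7   2.51  0.58  0.18  1.64]
[-1.27 -0.29  0.86  2.54  0.41  0.13  1.77]
---- 1
wp [ 59.67 -76.45 232.66] row (array([  47.2,  -17.5, -115.2]), array([ -2.5, -27.3,  53.8])) P [0.45 0.19 0.36]
[-1.92 -0.29  1.08  2.21  0.83  0.74  1.57]
[-1.75 -0.29  0.94  2.23  0.8   0.69  1.5 ]
[-1.6  -0.29  0.82  2.26  0.75  0.64  1.45]
[-1.45 -0.29  0.72  2.29  0.68  0.57  1.4 ]
[-1.31 -0.29  0.64  2.32  0.61  0.51  1.37]
[-1.18 -0.29  0.56  2.35  0.51  0.44  1.36]
[-1.06 -0.29  0.5   2.38  0.4   0.38  1.35]
---- 1
wp [-23.26  10.5  150.72] row (array([ -9.1,  88.5, -32.9]), array([-25.5, -23.7,  55.2])) P [0.41 0.27 0.25]
[-2.03 -0.29  1.2   2.19  0.78  0.74  1.61]
[-1.94 -0.29  1.15  2.21  0.67  0.68  1.59]
[-1.86 -0.29  1.11  2.23  0.55  0.62  1.6 ]
[-1.78 -0.29  1.08  2.26  0.42  0.55  1.61]
[-1.71 -0.29  1.07  2.3   0.28  0.48  1.64]
[-1.67 -0.29  1.07  2.35  0.12  0.41  1.69]
[-1.63 -0.29  1.08  2.4  -0.04  0.34  1.76]
```

```bash
cat > search2.py <<'E'
from sim import *
from k import *
import pickle
s,x,T=tool(); q0=s["q"]; qc=.3165
def to(q,P,R):
    p,R0,_=fk(q); rv=Ro.from_matrix(R0.T@R).as_rotvec()
    N=int(max(4,np.linalg.norm(P-p)/.02,np.linalg.norm(rv)/.14))
    for i in range(1,N+1):
        q=step(q,p+(P-p)*i/N,R0@Ro.from_rotvec(rv*i/N).as_matrix(),n=4)
        M.append(np.min(np.r_[q-LO,HI-q]))
    return q
Fr=frame(qc); pre=hub+.0602*r(qc)+.085*n_
rng=np.random.default_rng(1); best=[]
for it in range(900):
    M=[]; q=q0; wps=[]
    for k in range(rng.integers(1,4)):
        P=np.array([rng.uniform(.4,.6),rng.uniform(.12,.45),rng.uniform(.25,.4)])
        R=Fr@Ro.from_rotvec([rng.uniform(-.6,.6),rng.uniform(-.6,.6),rng.uniform(-3,2.2)]).as_matrix()
        wps.append((P,R)); q=to(q,P,R)
        if min(M[3:],default=1)<.01: break
    if min(M[3:])<.01: continue
    q=to(q,pre,Fr); qa=q; m1=len(M)
    if min(M[3:])<.03: continue
    q=to(q,pre-.058*n_,Fr); q=to(q,hub+.0202*r(qc)-.013*n_,Fr)
    best.append((min(M[m1-1:]),m1,min(M[3:]),qa,q,wps))
best.sort(key=lambda b:-min(b[0],.12)-min(b[2],.06)+.002*b[1])
np.set_printoptions(precision=2,suppress=True)
print(len(best))
for b in best[:5]: print(b[:5])
pickle.dump(best[:5],open("best.pkl","wb"))
E
python3 search2.py
```

```text
79
(np.float64(0.06632821405621303), 43, np.float64(0.06632821405621303), array([-1.31,  0.03,  0.38,  2.36,  0.79,  0.48, -0.15]), array([-1.14,  0.29,  0.43,  2.3 ,  0.88,  0.2 , -0.15]))
(np.float64(0.03877419057628623), 24, np.float64(0.03877419057628623), array([-1.49,  0.02,  0.57,  2.37,  0.79,  0.47, -0.14]), array([-1.23,  0.3 ,  0.53,  2.3 ,  0.75,  0.17, -0.02]))
(np.float64(0.03379556504800779), 22, np.float64(0.03379556504800779), array([-1.53,  0.02,  0.62,  2.37,  0.79,  0.47, -0.14]), array([-1.24,  0.31,  0.55,  2.3 ,  0.72,  0.16,  0.01]))
(np.float64(0.02081491616058001), 13, np.float64(0.02081491616058001), array([-1.67,  0.02,  0.76,  2.38,  0.78,  0.47, -0.13]), array([-1.29,  0.32,  0.61,  2.3 ,  0.63,  0.15,  0.1 ]))
(np.float64(0.04519572979014544), 37, np.float64(0.03407827387679474), array([-1.44,  0.02,  0.52,  2.37,  0.79,  0.48, -0.14]), array([-1.21,  0.3 ,  0.51,  2.3 ,  0.79,  0.18, -0.06]))
```

Run:
```python
from sim import *
from k import *
import pickle
B=pickle.load(open("best.pkl","rb")); np.set_printoptions(precision=2,suppress=True)
s,x,T=tool(); b=B[0]; q=s["q"]; qc=.3165
for P,R in b[5]+[(hub+.0602*r(qc)+.085*n_,frame(qc))]:
    p,R0,_=fk(q); rv=Ro.from_matrix(R0.T@R).as_rotvec(); N=int(max(4,np.linalg.norm(P-p)/.02,np.linalg.norm(rv)/.14))
    print("P",P,"N",N,"row",(R0.T@(P-p)*1000).round(1),np.degrees(rv).round(1), "tool z",R[:,2])
    for i in range(1,N+1):
        q=step(q,p+(P-p)*i/N,R0@Ro.from_rotvec(rv*i/N).as_matrix(),n=4)
        if i%3==0 or i==N: print("  ",q)
```

```text
P [0.59 0.13 0.4 ] N 20 row [  82.5 -166.9  -85. ] [ 33.2  -7.2 157.4] tool z [ 0.55 -0.3  -0.78]
   [-1.89 -0.23  1.08  2.21  0.9   0.72  1.22]
   [-1.74 -0.2   0.93  2.21  0.96  0.73  0.75]
   [-1.66 -0.17  0.86  2.18  1.    0.78  0.31]
   [-1.61 -0.12  0.83  2.13  0.97  0.86 -0.06]
   [-1.57 -0.07  0.84  2.05  0.9   0.93 -0.38]
   [-1.54 -0.01  0.87  1.94  0.78  0.99 -0.65]
   [-1.51  0.03  0.91  1.87  0.68  1.03 -0.8 ]
P [0.57 0.25 0.37] N 6 row [117.  -14.2 -28.2] [21.3 39.9 26.5] tool z [ 0.25  0.39 -0.88]
   [-1.42  0.03  0.98  1.78  0.15  0.97 -0.56]
   [-1.23  0.11  1.02  1.79 -0.51  0.99 -0.22]
P [0.43 0.26 0.39] N 6 row [   2.6 -130.1  -45.2] [-41.2 -18.4 -13.2] tool z [ 0.79 -0.08 -0.6 ]
   [-1.32 -0.21  0.5   2.04  0.56  0.81 -1.29]
   [-1.31 -0.15  0.06  2.2   1.04  1.13 -1.93]
P [0.41 0.28 0.18] N 11 row [  -5.  -185.9  111.6] [ 14.1  23.9 -87.7] tool z [ 0.49  0.09 -0.87]
   [-1.32 -0.17  0.12  2.3   1.06  0.93 -1.55]
   [-1.32 -0.15  0.22  2.36  1.03  0.73 -1.09]
   [-1.32 -0.06  0.33  2.38  0.92  0.56 -0.55]
   [-1.31  0.03  0.38  2.36  0.79  0.48 -0.15]
```

{"name": "servo_tool", "arguments": {
  "moves": "4 -8 -4 1.7 -0.4 7.9 60; 8 -17 -9 3.3 -0.7 15.7 50; 12 -25 -13 5 -1.1 23.6 40; 17 -33 -17 6.6 -1.4 31.5 32; 21 -42 -21 8.3 -1.8 39.4 30; 25 -50 -26 10 -2.2 47.2 30; 29 -58 -30 11.6 -2.5 55.1 30; 33 -67 -34 13.3 -2.9 63 30; 37 -75 -38 14.9 -3.2 70.8 30; 41 -83 -43 16.6 -3.6 78.7 30; 41 -83 -43 16.6 -3.6 78.7 30"
}}

```text
time: 27.85
tcp_pos: [0.5474, 0.1921, 0.3318]
ee_rot: [0.359, -0.002, 0.933, -0.035]
contact_force: [-0.9, -1.8, -0.3]
gripper_width: 0.0298
```

```bash
python3 -c "
from k import *
where(); print(tool()[1])"; sed -i 's/range(900)/range(700)/; s/default_rng(1)/default_rng(5)/' search2.py; python3 search2.py
```

```text
t 27.85 w 29.847881386978784 F tool [ 0.9  -1.8  -0.23] M [-0.07  0.64  0.06] q7 [-1.64 -0.15  0.84  2.16  0.99  0.81  0.18]
 hubframe mm: u,y,n [123.7 -90.8 160.3] rho,q 153.43349907631648 -2.5082184405994394 toolx az q 0.11514110760105581 z.-n 15.53498367213172
[0.54736559 0.19214195 0.33176196]
208
(np.float64(0.14462325106645996), 39, np.float64(0.14462325106645996), array([-0.96,  0.04,  0.02,  2.34,  0.81,  0.49, -0.17]), array([-0.88,  0.28,  0.13,  2.29,  1.08,  0.27, -0.33]))
(np.float64(0.20441029887105433), 40, np.float64(0.0629562515650037), array([-0.56,  0.07, -0.39,  2.32,  0.85,  0.51, -0.2 ]), array([-0.54,  0.29, -0.27,  2.27,  1.22,  0.38, -0.45]))
(np.float64(0.10815228953950962), 42, np.float64(0.05720617317242935), array([-1.11,  0.04,  0.17,  2.35,  0.8 ,  0.49, -0.16]), array([-1.  ,  0.28,  0.27,  2.29,  1.01,  0.24, -0.27]))
(np.float64(0.08261067167556932), 39, np.float64(0.08261067167556932), array([-1.23,  0.03,  0.29,  2.36,  0.79,  0.48, -0.15]), array([-1.09,  0.29,  0.36,  2.3 ,  0.94,  0.21, -0.2 ]))
(np.float64(0.08920154276256786), 44, np.float64(0.08920154276256786), array([-1.19,  0.03,  0.26,  2.36,  0.79,  0.48, -0.15]), array([-1.06,  0.28,  0.34,  2.3 ,  0.96,  0.22, -0.22]))
```

```bash
cat > show2.py <<'E'
from sim import *
from k import *
import pickle,sys
B=pickle.load(open("best.pkl","rb")); np.set_printoptions(precision=2,suppress=True)
s,x,T=tool(); b=B[0]; q=s["q"]; qc=.3165
W=b[5]+[(hub+.0602*r(qc)+.085*n_,frame(qc))]
st=int(sys.argv[1]); 
print("row to wp from actual",row(*W[st]))
for P,R in W[st:]:
    p,R0,_=fk(q); rv=Ro.from_matrix(R0.T@R).as_rotvec(); N=int(max(4,np.linalg.norm(P-p)/.02,np.linalg.norm(rv)/.14))
    print("P",P,"N",N,"row",(R0.T@(P-p)*1000).round(1),np.degrees(rv).round(1), "tool z",R[:,2])
    for i in range(1,N+1):
        q=step(q,p+(P-p)*i/N,R0@Ro.from_rotvec(rv*i/N).as_matrix(),n=4)
    print("  ",q)
E
python3 show2.py 0
```

```text
row to wp from actual (array([23.9, 77. , 36.8]), array([-21. ,  35.1, -69.3]))
P [0.56 0.27 0.28] N 10 row [20.8 76.  38. ] [-21.   35.1 -69.3] tool z [ 0.07 -0.12 -0.99]
   [-1.2   0.46  0.87  1.57 -0.22  1.25  2.47]
P [0.46 0.36 0.32] N 19 row [-49.  119.6 -57.1] [-41.2 -51.9 145.3] tool z [ 0.69  0.28 -0.66]
   [-0.91 -0.08 -0.12  2.26  1.13  0.51 -1.83]
P [0.41 0.28 0.18] N 10 row [-101.  -136.6   41. ] [ 21.3   2.4 -78.7] tool z [ 0.49  0.09 -0.87]
   [-0.96  0.04  0.02  2.34  0.81  0.49 -0.17]
```

{"name": "servo_tool", "arguments": {
  "moves": "2.4 7.7 3.7 -2.1 3.5 -6.9 30; 4.8 15.4 7.4 -4.2 7 -13.9 30; 7.2 23.1 11 -6.3 10.5 -20.8 30; 9.6 30.8 14.7 -8.4 14 -27.7 30; 12 38.5 18.4 -10.5 17.5 -34.6 30; 14.3 46.2 22 -12.6 21.1 -41.6 30; 16.7 54 25.8 -14.7 24.6 -48.5 30; 19 61.6 29.4 -16.8 28 -55.4 30; 21.5 69.3 33 -18.9 31.6 -62.4 30; 23.9 77 36.8 -21 35.1 -69.3 30; 23.9 77 36.8 -21 35.1 -69.3 30"
}}

```text
time: 28.95
tcp_pos: [0.5555, 0.2665, 0.2816]
ee_rot: [0.012, -0.546, 0.835, -0.068]
contact_force: [-0.3, -1.0, 0.3]
gripper_width: 0.03
```

```bash
python3 -c "
from k import *
where()"; python3 show2.py 1
```

```text
t 28.95 w 29.991856370473585 F tool [ 1.1  -0.13 -0.23] M [-0.17 -0.09 -0.02] q7 [-1.22  0.42  0.86  1.62 -0.2   1.2   2.39]
 hubframe mm: u,y,n [117.7 -19.4 105.8] rho,q 119.30190121640263 -2.978571609506551 toolx az q -1.0558137763738298 z.-n 26.50895245318876
row to wp from actual (array([-43.1, 120.5, -59.5]), array([-40. , -48. , 143.1]))
P [0.46 0.36 0.32] N 19 row [-46.7 116.1 -59.5] [-40.  -48.  143.1] tool z [ 0.69  0.28 -0.66]
   [-0.93 -0.09 -0.1   2.26  1.13  0.51 -1.83]
P [0.41 0.28 0.18] N 10 row [-101.  -136.6   41. ] [ 21.3   2.4 -78.7] tool z [ 0.49  0.09 -0.87]
   [-0.98  0.04  0.04  2.35  0.81  0.49 -0.17]
```

{"name": "servo_tool", "arguments": {
  "moves": "-2.1 6 -3 -2 -2.4 7.2 30; -4.3 12 -6 -4 -4.8 14.3 30; -6.5 18 -9 -6 -7.2 21.5 30; -8.6 24 -12 -8 -9.6 28.6 30; -10.8 30 -15 -10 -12 35.8 30; -12.9 36 -18 -12 -14.4 42.9 30; -15 42 -21 -14 -16.8 50 30; -17.2 48 -24 -16 -19.2 57.2 30; -19.4 54 -27 -18 -21.6 64.4 30; -21.5 60 -30 -20 -24 71.5 30; -23.7 66 -33 -22 -26.4 78.7 30; -25.9 72 -36 -24 -28.8 85.9 30"
}}

```text
time: 30.15
tcp_pos: [0.4975, 0.32, 0.3047]
ee_rot: [0.137, 0.153, 0.95, 0.234]
contact_force: [-0.4, -0.4, -0.2]
gripper_width: 0.0301
```

```bash
python3 -c "
from k import *
where()"; python3 show2.py 1
```

```text
t 30.15 w 30.127603219768087 F tool [ 0.21 -0.55 -0.12] M [0.5  0.11 0.03] q7 [-1.64 -0.06  1.08  2.07 -0.22  0.59  0.86]
 hubframe mm: u,y,n [ 88.7  44.2 149.2] rho,q 99.08349816556738 2.6792346896788657 toolx az q 0.5693566510317846 z.-n 19.96072941607959
row to wp from actual (array([ 47.1,  32.9, -13. ]), array([-16.5, -19.7,  58.9]))
P [0.46 0.36 0.32] N 8 row [ 40.4  35.2 -17.3] [-16.5 -19.7  58.9] tool z [ 0.69  0.28 -0.66]
   [-0.94 -0.09 -0.09  2.26  1.13  0.51 -1.83]
P [0.41 0.28 0.18] N 10 row [-101.  -136.6   41. ] [ 21.3   2.4 -78.7] tool z [ 0.49  0.09 -0.87]
   [-0.99  0.04  0.05  2.35  0.8   0.49 -0.17]
```

{"name": "servo_tool", "arguments": {
  "moves": "5.9 4.1 -1.6 -2.1 -2.5 7.4 30; 11.8 8.2 -3.2 -4.1 -4.9 14.7 30; 17.7 12.3 -4.9 -6.2 -7.4 22.1 30; 23.6 16.4 -6.5 -8.2 -9.8 29.5 30; 29.4 20.6 -8.1 -10.3 -12.3 36.8 30; 35.3 24.7 -9.8 -12.4 -14.8 44.2 30; 41.2 28.8 -11.4 -14.4 -17.2 51.5 30; 47.1 32.9 -13 -16.5 -19.7 58.9 30; 47.1 32.9 -13 -16.5 -19.7 58.9 30"
}}

```text
time: 31.05
tcp_pos: [0.4584, 0.356, 0.3199]
ee_rot: [0.173, 0.496, 0.783, 0.333]
contact_force: [-0.1, -0.5, 0.3]
gripper_width: 0.0299
```

```bash
python3 -c "
from k import *
where()"; python3 show2.py 2
```

```text
t 31.05 w 29.903657234272398 F tool [-0.34 -0.03 -0.41] M [ 0.71 -0.06 -0.06] q7 [-1.08 -0.12  0.16  2.23  0.8   0.4  -1.12]
 hubframe mm: u,y,n [ 68.9  86.9 178.2] rho,q 110.94380748770047 2.241309851285922 toolx az q 1.3614618717048814 z.-n 18.105375429230133
row to wp from actual (array([ -57.2, -154.3,   46.4]), array([ 18.9,  -2.1, -60.7]))
P [0.41 0.28 0.18] N 8 row [ -60.3 -155.    44.1] [ 18.9  -2.1 -60.7] tool z [ 0.49  0.09 -0.87]
   [-1.19  0.03  0.25  2.36  0.79  0.48 -0.15]
```

{"name": "servo_tool", "arguments": {
  "moves": "-6.4 -17 5.2 2.1 -0.2 -6.7 30; -12.7 -34 10.3 4.2 -0.5 -13.5 30; -19 -51 15.5 6.3 -0.7 -20 30; -25.4 -68.6 20.6 8.4 -0.9 -27 30; -31.8 -85.7 25.8 10.5 -1.2 -33.7 30; -38 -103 31 12.6 -1.4 -40.5 30; -44.5 -120 36 14.7 -1.6 -47.2 30; -50.8 -137 41 16.8 -1.9 -54 30; -57.2 -154.3 46.4 18.9 -2.1 -60.7 30; -57.2 -154.3 46.4 18.9 -2.1 -60.7 30; -57.2 -154.3 46.4 18.9 -2.1 -60.7 30"
}}

```text
time: 32.15
tcp_pos: [0.4095, 0.2772, 0.1759]
ee_rot: [0.25, 0.061, 0.964, 0.065]
contact_force: [-0.4, -0.0, 0.4]
gripper_width: 0.0303
```

```bash
python3 -c "
from k import *
where()
q=.3165
P=hub+.0602*r(q)
print(row(P+.027*n_,frame(q)))
from ov import *
ov('ov14',.31,b=(190,165,270,245),s_=7)"
```

```text
t 32.15 w 30.34056674264453 F tool [ 0.17  0.01 -0.55] M [0.15 0.39 0.05] q7 [-1.19  0.03  0.25  2.36  0.8   0.49 -0.16]
 hubframe mm: u,y,n [-57.5  18.8  85. ] rho,q 60.51884228846243 0.3162563179535417 toolx az q 0.31754881090308906 z.-n 0.04410214679282019
(array([-0.4,  0. , 58. ]), array([-0. , -0. , -0.1]))
```

View pics/ov14.png

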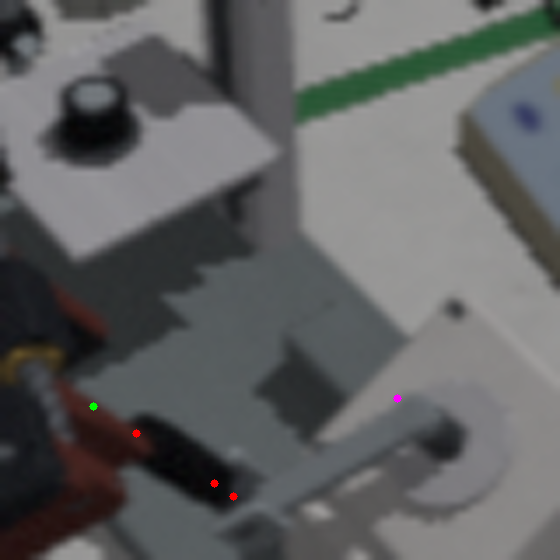

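{"name": "servo_tool", "arguments": {
  "moves": "-0.4 0 15 0 0 0 30; -0.4 0 32 0 0 0 30; -0.4 0 48 0 0 0 28; -0.4 0 58 0 0 0 26; -0.4 0 62 0 0 0 24; -0.4 0 62 0 0 0 20; -0.4 0 62 0 0 0 18; -0.4 0 62 0 0 0 17; -0.4 0 62 0 0 0 17"
}}

```text
time: 33.1
tcp_pos: [0.4406, 0.2832, 0.1234]
ee_rot: [0.251, 0.062, 0.964, 0.066]
contact_force: [-0.6, -1.4, -0.0]
gripper_width: 0.0172
```

```bash
python3 -c "
from k import *
where()"
```

```text
t 33.1 w 17.215038035688366 F tool [ 0.33 -1.47 -0.4 ] M [0.39 0.41 0.05] q7 [-1.17  0.2   0.32  2.36  0.99  0.31 -0.34]
 hubframe mm: u,y,n [-56.4  18.8  23.6] rho,q 59.42934463577547 0.3220673460963606 toolx az q 0.3191939744778918 z.-n 0.0645184853128743
```

{"name": "servo_tool", "arguments": {
  "moves": "0 0 0 0 0 0 16; 0 0 0 0 0 0 15.5; 0 0 0 0 0 0 15; 0 0 0 0 0 0 15"
}}

```text
time: 33.5
tcp_pos: [0.4406, 0.2831, 0.1234]
ee_rot: [0.251, 0.062, 0.964, 0.066]
contact_force: [-1.5, -3.0, 2.1]
gripper_width: 0.0158
```

```bash
python3 -c "
from k import *
where()"
```

```text
t 33.5 w 15.811641651728797 F tool [-0.14 -2.73 -2.86] M [ 0.62  0.47 -0.02] q7 [-1.17  0.2   0.32  2.36  0.99  0.31 -0.34]
 hubframe mm: u,y,n [-56.4  18.7  23.7] rho,q 59.413466590213545 0.3202216385960115 toolx az q 0.3192390910543824 z.-n 0.05619378625705939
```

{"name": "servo_tool", "arguments": {
  "moves": "-3.7 0 0.2 0 0 0 15; -7.3 0 0.6 0 0 0 15; -10.9 0 1.4 0 0 0 15; -14.4 0 2.5 0 0 0 15; -17.7 0 3.9 0 0 0 15; -21 0 5.6 0 0 0 15; -24 0 7.6 0 0 0 15; -27 0 9.8 0 0 0 15; -27 0 9.8 0 0 0 15"
}}

```text
time: 34.4
tcp_pos: [0.4691, 0.2798, 0.1278]
ee_rot: [0.251, 0.062, 0.964, 0.066]
contact_force: [-1.2, -2.4, 0.7]
gripper_width: 0.0153
```

```bash
python3 -c "
from k import *
where()
from ov import *
ov('ov15',.31,b=(190,165,270,245),s_=7)"
```

```text
t 34.4 w 15.331948981369724 F tool [ 0.33 -2.32 -1.36] M [0.49 0.51 0.02] q7 [-1.09  0.22  0.3   2.32  0.91  0.29 -0.21]
 hubframe mm: u,y,n [-30.5  10.1  13.8] rho,q 32.16162055425489 0.3187743327488336 toolx az q 0.3195562955264532 z.-n 0.05068105351444724
```

View pics/ov15.png

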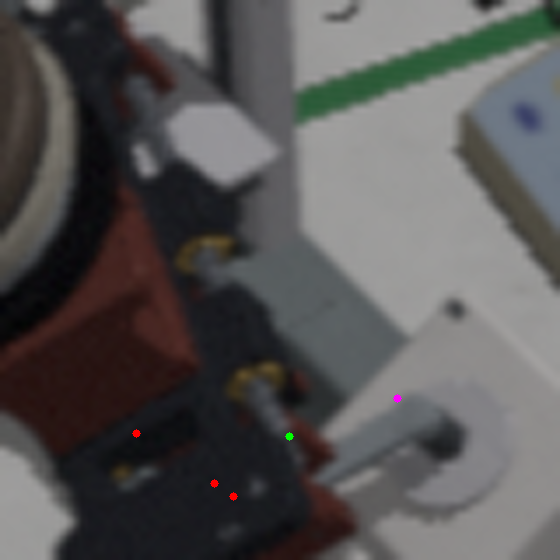

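{"name": "servo_tool", "arguments": {
  "moves": "-2.7 0 2.5 0 0 0 15; -5.2 0 5.2 0 0 0 15; -7.4 0 8.1 0 0 0 15; -9.4 0 11.2 0 0 0 15; -11.1 0 14.4 0 0 0 15; -12.5 0 17.8 0 0 0 15; -12.5 0 17.8 0 0 0 15"
}}

```text
time: 35.15
tcp_pos: [0.4899, 0.2792, 0.1189]
ee_rot: [0.251, 0.063, 0.964, 0.066]
contact_force: [1.0, -3.0, 5.9]
gripper_width: 0.0153
```

```bash
python3 -c "
from k import *
where()
from ov import *
ov('ov16',.31,b=(190,165,270,245),s_=7)
ov('ov16t',.31,'top',(250,190,330,260),s_=8)"
```

```text
t 35.15 w 15.317629178531497 F tool [-4.11 -1.93 -4.86] M [ 0.67 -0.19  0.02] q7 [-1.06  0.26  0.32  2.29  0.92  0.25 -0.19]
 hubframe mm: u,y,n [-17.4   5.5  -4.1] rho,q 18.27224559926329 0.3082900560976214 toolx az q 0.32078994540813277 z.-n 0.10900118836584345
```

View pics/ov16.png

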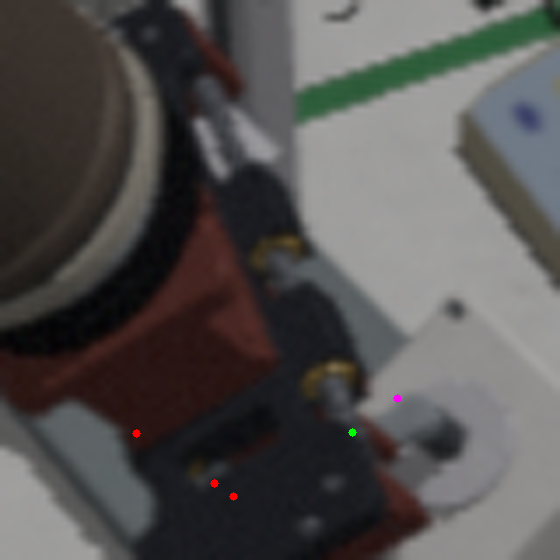

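View pics/ov16t.png

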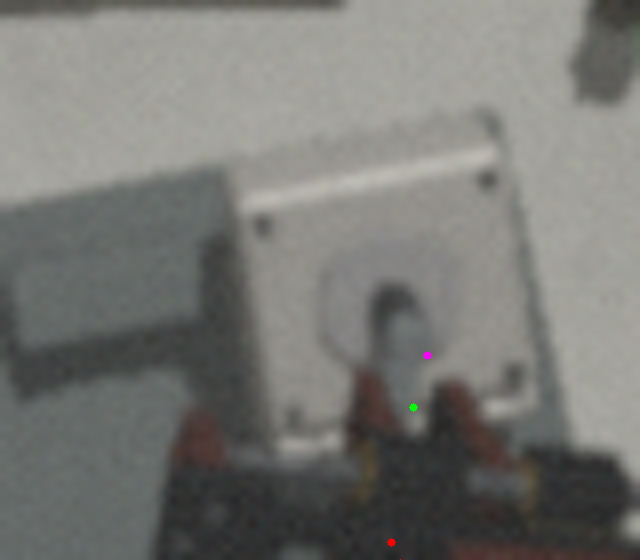

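{"name": "servo_tool", "arguments": {
  "moves": "0 0 0 0 0 0 19; 0 0 0 0 0 0 26; 0 0 0 0 0 0 34; 0 0 -15 0 0 0 36; 0 0 -40 0 0 0 36; 15 0 -70 0 0 0 30; 40 0 -90 0 0 0 20; 40 0 -90 0 0 0 10; 40 0 -90 0 0 0 5"
}}

```text
time: 36.15
tcp_pos: [0.4104, 0.2777, 0.1781]
ee_rot: [0.251, 0.062, 0.964, 0.066]
contact_force: [0.2, -0.5, 0.3]
gripper_width: 0.0094
```

```bash
python3 -c "
from k import *
where()
from ov import *
ov('ov17',.31,b=(190,165,270,245),s_=7)
ov('ov17t',.31,'top',(250,190,330,260),s_=8)"
```

```text
t 36.15 w 9.435091940951768 F tool [-0.4  -0.44 -0.24] M [ 0.16  0.43 -0.02] q7 [-1.13  0.03  0.18  2.35  0.8   0.49 -0.17]
 hubframe mm: u,y,n [-55.6  19.1  86.4] rho,q 58.7483141099271 0.3308199707904552 toolx az q 0.3193305399721222 z.-n 0.17770340926869543
```

View pics/ov17.png

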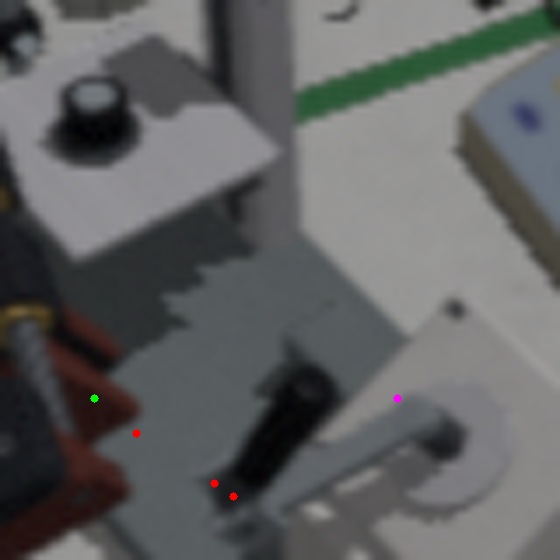

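View pics/ov17t.png

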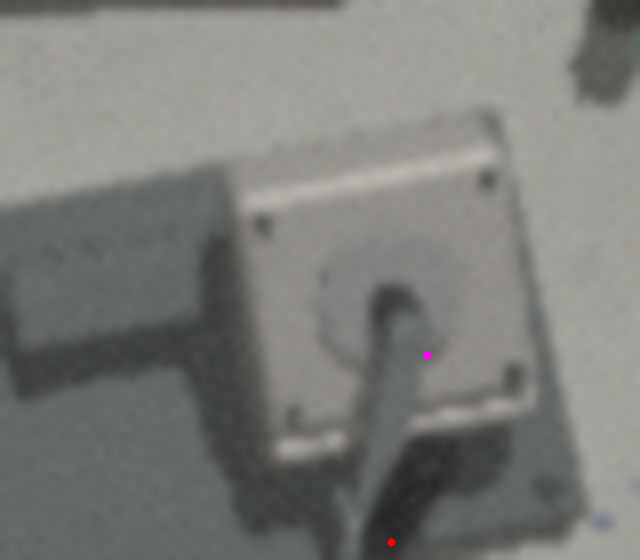

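{"name": "servo_tool", "arguments": {
  "moves": "-12 -0.7 0 0 0 0 0; -25 -0.7 5 0 0 0 0; -37 -0.7 15 0 0 0 0; -37 -0.7 27 0 0 0 0; -37 -0.7 38 0 0 0 0; -37 -0.7 48 0 0 0 0; -37 -0.7 57 0 0 0 0; -37 -0.7 65 0 0 0 0; -37 -0.7 70 0 0 0 0; -37 -0.7 73 0 0 0 0; -37 -0.7 73 0 0 0 0"
}}

```text
time: 37.35
tcp_pos: [0.4792, 0.2775, 0.1317]
ee_rot: [0.251, 0.063, 0.964, 0.065]
contact_force: [-0.3, 0.7, 0.5]
gripper_width: 0.0008
```

```bash
python3 -c "
from k import *
where()"
```

```text
t 37.35 w 0.8224678549069949 F tool [ 0.11  0.74 -0.56] M [ 0.21  0.45 -0.  ] q7 [-1.06  0.22  0.29  2.3   0.88  0.29 -0.15]
 hubframe mm: u,y,n [-20.4   5.9  12.5] rho,q 21.194241876240913 0.28245475505069517 toolx az q 0.3204150257045476 z.-n 0.09792260020714631
```

{"name": "servo_tool", "arguments": {
  "moves": "0 0 1.5 0 0 0 0; 0 0 3 0 0 0 0; 0 0 4 0 0 0 0; 0 0 4 0 0 0 0"
}}

```text
time: 37.75
tcp_pos: [0.4811, 0.2779, 0.1283]
ee_rot: [0.251, 0.063, 0.964, 0.065]
contact_force: [0.1, -0.1, -0.1]
gripper_width: 0.0003
```

```bash
python3 -c "
from k import *
where()"
```

```text
t 37.75 w 0.32389969412626396 F tool [-0.02 -0.08  0.1 ] M [0.12 0.45 0.03] q7 [-1.06  0.23  0.3   2.3   0.89  0.28 -0.17]
 hubframe mm: u,y,n [-20.3   6.    8.5] rho,q 21.174917748254234 0.2856948688302207 toolx az q 0.3204367795272363 z.-n 0.10150741694096012
```

{"name": "servo_tool", "arguments": {
  "moves": "0 0 1 0 0 0 0; 0 0 2 0 0 0 0; 0 0 2.5 0 0 0 0; 0 0 2.5 0 0 0 0"
}}

```text
time: 38.15
tcp_pos: [0.4824, 0.2796, 0.1272]
ee_rot: [0.252, 0.062, 0.963, 0.067]
contact_force: [-7.9, -1.2, 13.6]
gripper_width: 0.0007
```

```bash
python3 -c "
from k import *
where()
from ov import *
ov('ov18',.31,b=(190,165,270,245),s_=7)"
```

```text
t 38.15 w 0.6591072662987764 F tool [  0.17   0.36 -15.7 ] M [0.   0.69 0.02] q7 [-1.07  0.23  0.31  2.3   0.9   0.27 -0.17]
 hubframe mm: u,y,n [-19.5   7.3   6.8] rho,q 20.877267725693095 0.35886375743615817 toolx az q 0.32015566265308637 z.-n 0.23440069793821225
```

View pics/ov18.png

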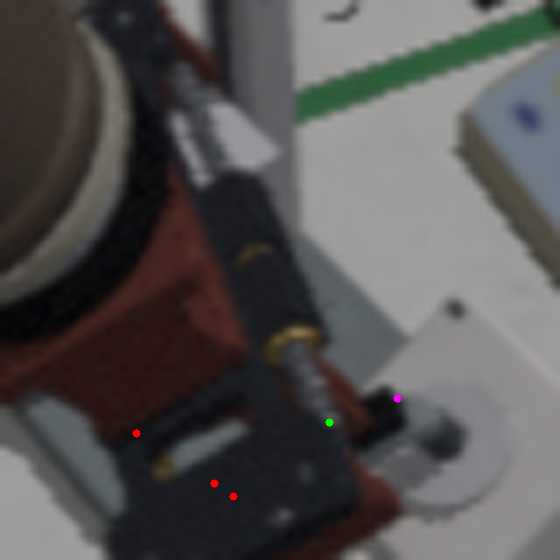

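{"name": "servo_tool", "arguments": {
  "moves": "0 -0.5 -5 0 0 0 0; 0 -0.5 -25 0 0 0 0; 0 0 -60 0 0 0 0; 30 0 -90 0 0 0 0; 40 0 -110 0 0 0 0; 40 0 -110 0 0 0 0"
}}

```text
time: 38.8
tcp_pos: [0.3921, 0.2759, 0.2047]
ee_rot: [0.252, 0.061, 0.963, 0.069]
contact_force: [0.3, 1.0, -0.4]
gripper_width: 0.0004
```

```bash
python3 av.py a4; python3 -c "
from ov import *
ov('ov19',.31,b=(190,165,270,245),s_=7)
ov('ov19t',.31,'top',(250,190,330,260),s_=8)"
```

```text
t 38.8 w 0.44345309869506255 F tool [0.1  0.9  0.61] M [0.06 0.42 0.05] q7 [-1.14 -0.04  0.15  2.35  0.73  0.58 -0.12]
 hubframe mm: u,y,n [-58.2  20.8 118.6] rho,q 61.83559497281996 0.3435370407783585 toolx az q 0.31900883070831654 z.-n 0.43702535384007585
top table 901 99.6 ptr top 11 100.97 mid-table -0.13
scene table 510 99.49 ptr top 10 100.62 mid-table -0.38
```

View pics/ov19.png

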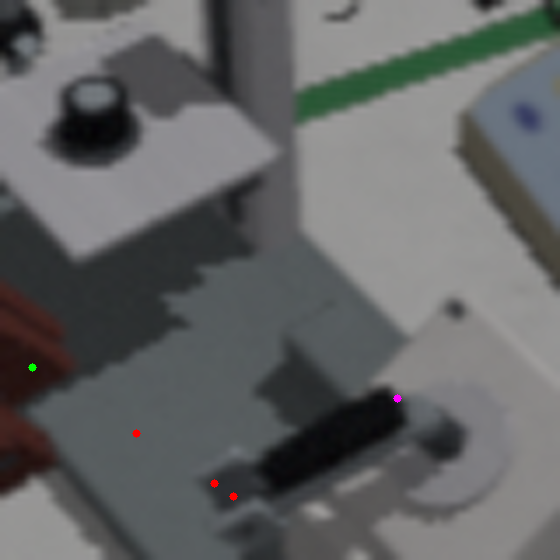

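View pics/ov19t.png

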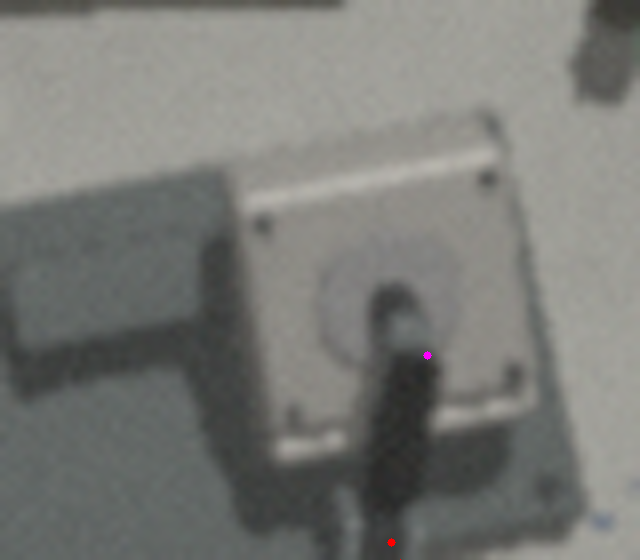

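Run:
```python
from k import *
d0=np.stack([r(.32),t(.32),n_],1)
for cam in("scene","top"):
    D=[]
    for i in range(4):
        im,d=arm.camera(cam); D.append(np.where(d>0,d,np.nan))
    cc,rr=np.meshgrid(np.arange(512),np.arange(384)); L=(unproj(cam,cc,rr,np.nanmean(D,0))-hub)@d0*1000
    m=(L[...,0]>2)&(L[...,0]<44)&(abs(L[...,1])<9)&(L[...,2]>-4)&(L[...,2]<40); A=L[m]
    # top envelope slope
    xs=[];zs=[]
    for a in range(2,44,7):
        k=(A[:,0]>=a)&(A[:,0]<a+7)
        if k.sum()>3: xs.append(a+3.5); zs.append(np.percentile(A[k,2],80))
    print(cam,m.sum(),np.round(zs,1),"slope rad",-np.polyfit(xs,zs,1)[0])
    S={o:[(round(x["confidence"],2),np.round(x["location"],1)) for x in arm.silhouettes(o,cam)][:1] for o in("vial","carton","bottle")}; print(S)
```

```text
scene 137 [7.1 6.8 7.1 6.8 6.5 6.8] slope rad 0.01209230331679517
{'vial': [(0.6, array([314.5, 258.5]))], 'carton': [(0.76, array([175.9, 170.2]))], 'bottle': [(0.87, array([374. , 235.4]))]}
top 99 [6.3 6.7 7.  6.  6.4 6.7] slope rad -0.0010365537438610923
{'vial': [(0.47, array([327.7, 187.9]))], 'carton': [(0.71, array([169.2, 272.1]))], 'bottle': [(0.56, array([332.2, 128.5]))]}
```

Flat within 0.02 rad, table within 0.4 mm, robot clear. Handing in.

```bash
python3 -c "
from rig import arm
print(arm.sign_off())"
```

```text
the job is handed in; nothing more can be done
None
```

The handle was swung fully out, the crank turned about 340° clockwise until the table was level with the pointer, and the handle folded back flat. I handed the job in at about 39 s; no verdict was reported.

**How it went**
- **Swinging out:** my first pinch slipped off with the handle at about 75°. I went back with the jaws turned and pushed it against its stop, which I felt at about 6 N.
- **Cranking:** I turned the crank with the sleeve loosely caged between the fingers rather than pinched, and re-gripped once on the way.
- **Joint limits:** the arm drifted to two joint limits after the cranking, so I took an extra loop above the lift to free it before folding.
- **Folding:** a light pinch brought the handle to about 45°. The closed fingertips then pressed it flat with about 16 N.

**Last checks before handing in**
- **Level:** pointer height minus table top measured −0.1 mm in one view and −0.4 mm in the other.
- **Handle:** the sleeve's slope against the arm was at most 0.012 rad in both views.
- **Surroundings:** the fingertips were about 110 mm clear of the handle. The vial and bottle were found at about the same pixels as in the first pictures. I have no starting figure for the carton, so I did not check it against its start.
- **Not measured:** the grip force itself was never read. I held it down by closing the fingers less than 1 mm past contact, and measured tool forces were about 6 N or less apart from the final press.

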